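# Fit the retaining ring above the pulley with spreading pliers

### The arm

A 6-joint arm with a two-finger parallel gripper is mounted at the origin on the work surface. World frame = base frame: x ahead of the robot, y to its left, z up, the work surface at z = 0. Lengths are in m, angles in degrees, forces in N, time in s.
With the tool pointing down it reaches from about 0.35 to 0.975 m from the base axis. Payload 17.4 kg.
Tool frame: the origin (TCP) lies at the very end of the fingers, on their centre line; the grasp point (between the pads) lies 19 mm behind it (ctrl.tcp_to_grasp is the distance from the TCP to the grasp point, in m); z points along the fingers, y is the direction in which the jaws open and shut (so a half turn about z gives the same grasp; the last joint's range is limited). The gripper opens to 85 mm and grips with 20 to 120 N. Pads are 22 mm wide; open, the fingers measure 114 mm over their backs; the gripper's body (76 mm by 85 mm) begins 54 mm behind the grasp point. The pads swing forward as they close: fully open they stand 13 mm farther back than shut.
Start: joints at [-2.166, 6.646, 82.598, -0, 90.757, -2.166], TCP at [0.675, -0, 0.231] pointing down, gripper open.
Joint ranges: [-162.19, 162.19], [-47.58, 125.68], [4.15, 143.07], [-65.23, 245.23], [0.69, 171.88], [-170.13, 170.13]. Speed limits (degrees/s): [108.29, 108.29, 127.2, 180, 180, 180].

### API

Orientations are given as [roll, pitch, yaw] about the fixed x, y, z axes, in that order (R = Rz(yaw) Ry(pitch) Rx(roll)).
In Python, from bench import ctrl gives the robot as it stands.
- The arm moves only by the tool jog_arm, never from a script. Its arguments are lists of equal length, an entry for each row: "twist": the turn, a rotation vector about the tool's x, y, z in rad, a list of three; "slide": the shift along the tool's x, y, z in units of 50 mm (1.0 is 50 mm), a list of three; "gripper": the opening in per cent of the stroke, from 0 (shut) to 100 (fully open). In form: {"twist": [[wx, wy, wz], ...], "slide": [[tx, ty, tz], ...], "gripper": [gripper, ...]}. A call has 1 to 12 rows; each row is the pose to reach, as a shift and turn from the pose commanded when the call began, along the tool's axes at that moment; what a row does not reach only later rows make up. A row lasts 1/10 s, in which the tool goes at most 50 mm and 8.59 degrees, less where a joint would pass 70% of its speed; a pose out of reach is approached as far as the arm can. A call with a gripper value outside its range is refused whole. The fingers move at their own pace and stop on an object; the grip force is fixed at half the most. Time passes only in rows, so rows that repeat a pose let the fingers close. It gives the time, the measured TCP pose, the force and the opening at its end, in the units of the state.
- ctrl.get_state(): the state, without advancing time (a new reading comes with each control period).
- ctrl.capture(name): name is "scene" or "side" or "wrist"; returns the picture (400x640x3 uint8, red, green, blue); there is no depth.
- ctrl.camera_model(name): a dict with "mtx" (3x3 intrinsics, pixels), "position" and "attitude" of the camera in the world; the wrist camera has in their place "hand_eye" (4x4, takes a point from camera to tool coordinates, whose origin is the TCP and whose axes are the flange's). Camera axes: x right, y up, looking along -z (the intrinsics and any distortion apply to the point x, -y, -z); pixel columns grow to the right and rows downward; lengths in m; the calibration is good to about 2 mm. A picture is of the moment at which its call begins: read the wrist's pose just before it. camera_model takes no time and is no camera call.
- ctrl.job_done(): hands the job in, once; it reports no verdict.
The state is a dict: "time_s": time; "joints": joint angles; "qvel": joint speeds; "tau": joint torques, N m; "tcp_pos": TCP position; "ee_rot": TCP orientation; "contact_force": force on the tool from outside, world axes, zero at the start; "ft_torque": the same for the moment, N m; "finger_gap": finger opening in m.
Only numpy, scipy, OpenCV 4.12 (cv2) and the standard library are available. Lean on these libraries where they do the work, as an engineer would, in place of code of your own. Each camera call takes 0.05 s, during which the arm holds its last target. There are 200 camera calls.

### The job

Secure the pulley on its upright spindle with the retaining ring that lies half under the linear stage: draw the ring out by hand, set it down flat on the round rubber pad, let go, and take it up again with the spreading pliers. Carry it spread over the top of the spindle, slide it down onto the pulley's hub and let it close fully into the groove, then stand the pliers upright back in their stand. Leave the other things on the bench where they are.

Things in the scene. Friction and masses are not known exactly. Their poses are not given: they have to be found in the camera images.
- ring_center (a point): Retaining ring, dark steel, flat, 6 mm thick, 49 g: centre of its bore, half-way up. x points to the open front with two lugs, y across, z normal. Flanks at y = +-21 mm are flat over x = -9 to 9 mm, for gripping from above; squeezing there does not deform it. Back (spring bridge) at x = -26 mm. Starts on the stage's bar, lugs under the stage's beam, x roughly as the stage's x.
- ring_notch (a point): Middle of the gap between the ring's two lugs, 29 mm ahead (+x) of ring_center. Lugs span x = 20 to 38 mm and out to y = 22 mm either side. Each has a notch 13 mm long in its facing side for a pliers blade; the gap is about 28 mm across between the notch floors, and 22 to 26 mm between the teeth at the notch ends. Shut, the ring fits a 24 mm groove.
- ring_l (a joint): how far each arm of the ring is sprung open (rad), 0 shut to 0.17; both open alike, turning about a point 45 mm behind the bore centre, so 0.1 moves each notch 7.4 mm outward. It springs shut; spreading takes 3 N at a lug to start, 8 N at 0.11. From about 0.09 the bore passes the 30 mm shaft.
- pliers_grip (a point): Spreading pliers, steel, 130 g, 148 mm tall, standing tips down in the stand: point midway between the two round black grips, 140 mm above the tips. z up to the handles, y the way the handles are squeezed and the tips spread, x along the grips (16 mm diameter, 24 mm long). At rest 66 mm wide over the grips. Held at 62 mm they stay almost shut and firm in the hand.
- pliers_tip (a point): Midway between the two blade tips of the pliers, at their lower ends. Each blade is 8 mm thick (x), 14 mm long (z) below a shoulder 24 mm wide (x); shut, both blades measure 14 mm in y, both shoulders 25 mm. Lower the blades into the ring's gap until the shoulders just meet the lugs, or the ring will hang askew; spreading presses them flat into the notches. Keep that height throughout.
- pliers_l (a joint): how far each half of the pliers is squeezed (rad): 0 at rest, stop at 0.225 with the grips about 39 mm wide and each blade moved out about 16 mm, spreading the ring to about 0.11; both halves move alike about a pivot 80 mm above the tips. Each handle takes 8 N at first, 12 N at the stop, 22 N with the ring on. They spring back.
- pad_top (a point): centre of the top of the assembly pad: round rubber boss, 38 mm diameter, 20 mm tall, on an aluminium disc 80 mm across and 5 mm thick; fixed, top 25 mm above the bench. The ring lies on it centred with its lugs overhanging, leaving 20 mm of room beneath them for the blades.
- groove (a point): centre of the groove in the upright spindle (z up, fixed): 24 mm diameter, 9 mm wide, between the pulley's hub below (35 mm diameter, top 4.5 mm below this point; the pulley's upper flange, 56 mm diameter, lies 15 mm below the hub top) and the 30 mm diameter shaft end above.
- shaft_top (a point): centre of the spindle's top end, 23.5 mm above the groove's centre; the last 6 mm taper to 21 mm diameter
- stand_floor (a point): centre of the floor of the stand's upright pocket for the pliers, 8 mm above the bench; pocket 31 mm (x) by 40 mm (y) inside, 50 mm deep, walls 6 mm; bars 14 mm high leave a slot 13 mm wide (x) in its floor for the blades, and the shoulders rest on them. Fixed. The pliers stand with their y along this y, tips at this point.
- stage_edge (a point): middle of the front lower edge of the beam of a linear stage lying on the bench; y runs along the beam (300 mm long), x points under it, away from the robot. Beam 60 mm deep, underside 36 mm and top 50 mm above the bench (end blocks to 66 mm). A bar 28 mm wide, 14 mm tall runs along x through this point, 90 mm out in front; the ring lies on it. Draw it out towards -x before lifting it.
- bearing: bystander: small steel bearing ring, 34 mm diameter, 12 mm tall; origin at the centre of its underside
- spare_pulley: bystander: small aluminium pulley, 38 mm diameter, 28 mm tall; origin at the centre of its underside
- bracket: bystander: aluminium block 50 x 30 x 22 mm; origin at the centre of its underside
- oil: bystander: small grey oil bottle, 34 mm diameter, 85 mm tall; origin at the centre of its underside
- driver: bystander: screwdriver 170 mm long, lying at the right edge
- flux_jar: bystander: amber jar, 44 mm diameter, 50 mm tall; origin at the centre of its underside
- big_washer: bystander: plain closed washer 60 mm diameter, 5 mm thick; origin at the centre of its underside
There are look-alikes about, which are no part of the job. Leave any green or pink look-alike of the part that bears groove alone.

How it is judged (in metres and radians):
On the way, in this order (a step that is already met when the one before it is completed fails the run):
1. the ring lies flat on the rubber pad, let go (horizontal distance between ring_center and pad_top below 0.012 m and z of ring_center in the frame of pad_top between 0 and 0.006 m and angle between ring_center's own z axis and vertical below 0.15 rad and contact force between the fingers and ring below 0.05 N), for 0.2 s.
2. the ring hangs spread on the pliers, clear of the pad, and no finger touches it (value of joint ring_l above 0.05 rad and contact force between pliers and ring above 1 N and contact force between the fingers and ring below 0.05 N and z of ring_center in the frame of pad_top above 0.015 m), for 0.2 s.
3. the ring has closed into the groove (value of joint ring_l below 0.04 rad and horizontal distance between ring_center and groove below 0.004 m and z of ring_center in the frame of groove between -0.004 and 0.003 m and angle between ring_center's own z axis and vertical below 0.12 rad), for 0.2 s.
At the end, for the whole second after the job is handed in: Ring shut in the groove (arms within 0.04 rad, bore within 4 mm of the axis, height -4 to +3 mm of the groove centre, level within 0.12 rad); pliers released, at rest in the stand, tips within 15 mm sideways and 8 mm above its floor, upright within 0.25 rad (all of step 3 and horizontal distance between pliers_tip and stand_floor below 0.015 m and z of pliers_tip in the frame of stand_floor below 0.008 m and angle between pliers_tip's own z axis and vertical below 0.25 rad and linear speed of each of pliers, ring below 0.02 m/s); the robot touches nothing.
It fails at once if a bystander is pushed more than 30 mm away (distance of any of bearing, spare_pulley, bracket, oil, driver, flux_jar, big_washer from where it was at the start of the episode above 0.03 m).
It also fails if it takes over 72 s, if anything falls off the work surface, if the arm or the gripper's body presses on something with over 40 N, if the wrist force passes 120 N, or if a joint passes its speed limit or range.

## Working session

There is one attempt and no reset: what is moved stays moved. The work goes in short steps, Python scripts to look and compute and a tool call to move; the robot and the scene stay as the last step left them, time stands still between calls to the robot, and variables do not carry over. Pictures are saved under pics/ and viewed, about 8 in all and at most 12, crops included, and the job is handed in when it is done.

Besides the shell and the picture viewer there is one more tool, called after "Emit:" as name(argument=value, ...) on one line, values as JSON. jog_arm: Moves the arm, as the interface text tells. Its arguments: {"type":"object","properties":{"twist":{"type":"array"},"slide":{"type":"array"},"gripper":{"type":"array"}},"required":["twist","slide","gripper"]}

```bash
mkdir -p pics; ls
python3 - <<'E'
from bench import ctrl
import cv2,numpy as np
for n in ["scene","side","wrist"]:
    im=ctrl.capture(n); cv2.imwrite(f"pics/{n}0.png",im[:,:,::-1]); 
    m=ctrl.camera_model(n); print(n,{k:np.round(np.array(v),4).tolist() if not isinstance(v,str) else v for k,v in m.items()})
s=ctrl.get_state();print(s)
a=cv2.imread("pics/scene0.png");b=cv2.imread("pics/side0.png")
E
```

```text
pics
scene {'mtx': [[374.7015, 0.0, 323.4399], [0.0, 374.7015, 201.2906], [0.0, 0.0, 1.0]], 'position': [1.3172, -0.0641, 0.7828], 'attitude': [52.0903, 0.6002, 86.042]}
side {'mtx': [[369.7406, 0.0, 323.4252], [0.0, 369.7406, 201.0702], [0.0, 0.0, 1.0]], 'position': [-0.0516, 0.7717, 0.669], 'attitude': [58.9142, -0.8133, -144.8598]}
wrist {'mtx': [[285.5164, 0.0, 317.4824], [0.0, 285.5164, 198.5938], [0.0, 0.0, 1.0]], 'hand_eye': [[0.0001, 0.9533, 0.3019, 0.0777], [1.0, 0.0002, -0.001, 0.0001], [-0.001, 0.3019, -0.9533, -0.1422], [0.0, 0.0, 0.0, 1.0]]}
{'time_s': 0.15, 'joints': array([-2.16666996e+00,  6.66921038e+00,  8.26272907e+01, -2.41001217e-03,
        9.07562928e+01, -2.16578641e+00]), 'qvel': array([ 0.0597982 , -0.03732958, -0.19427677, -0.04660429, -0.0575229 ,
       -0.10091123]), 'tau': array([ 7.81324125e-04, -7.32512355e+01, -6.32847619e+01, -3.31336332e-05,
        5.00968890e-03,  2.64853352e-04]), 'tcp_pos': array([ 6.74855404e-01, -2.61323492e-05,  2.30711645e-01]), 'ee_rot': array([-1.79947153e+02,  4.12967314e-04,  8.99990859e+01]), 'contact_force': array([-0.27128344,  0.33816978, -0.51176699]), 'ft_torque': array([-0.00725252, -0.03122546, -0.00191079]), 'finger_gap': 0.08530313076422927}
```

View pics/scene0.png

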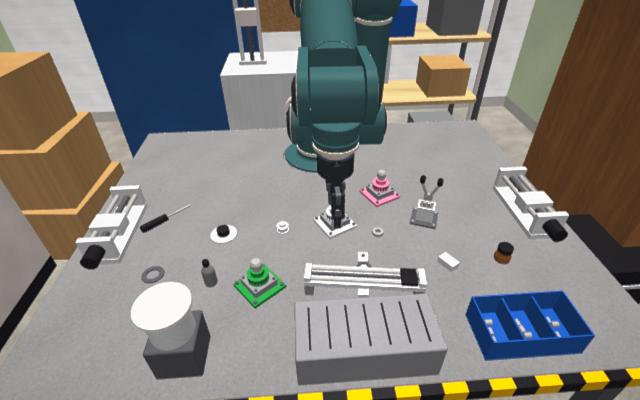

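View pics/side0.png

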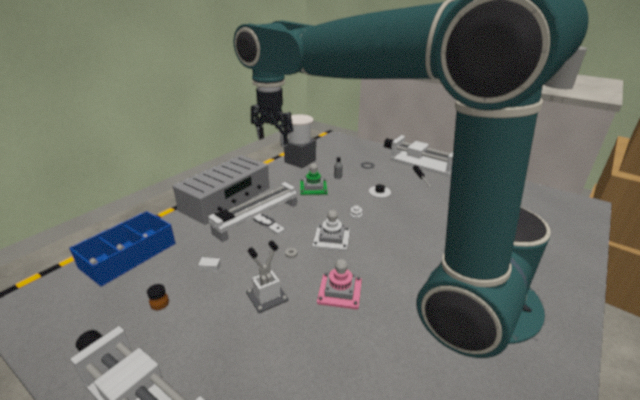

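View pics/wrist0.png

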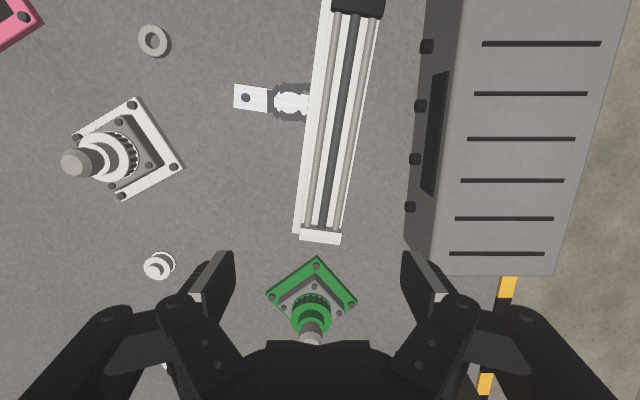

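The scene view shows the pad (black boss on a disc) at about (224,232), the pliers in their stand at (427,205), and the stage at (364,275). In the wrist view the ring is at (290,102), on the bar at (240,97), and the plain spindle is at (75,160). The green and pink spindles are decoys.

```bash
cat > h.py <<'E'
import numpy as np, cv2
from scipy.spatial.transform import Rotation as R
from bench import ctrl
def rot(a): return R.from_euler('xyz',a,degrees=True).as_matrix()
def pose(s=None):
    s=s or ctrl.get_state(); return rot(s['ee_rot']),np.array(s['tcp_pos'])
def cam(n,st=None):
    m=ctrl.camera_model(n)
    if n=='wrist':
        Rt,p=pose(st); H=np.array(m['hand_eye']); return np.array(m['mtx']),Rt@H[:3,:3],Rt@H[:3,3]+p
    return np.array(m['mtx']),rot(m['attitude']),np.array(m['position'])
def ray(c,uv):
    K,Rc,p=c; d=np.linalg.inv(K)@[uv[0],uv[1],1]; return p,Rc@(d*[1,-1,-1])
def onz(c,uv,z):
    p,d=ray(c,uv); return p+d*(z-p[2])/d[2]
def proj(c,P):
    K,Rc,p=c; q=Rc.T@(np.array(P)-p)*[1,-1,-1]; q=K@q; return q[:2]/q[2]
def tri(rays):
    A=np.zeros((3,3));b=np.zeros(3)
    for p,d in rays:
        d=d/np.linalg.norm(d);M=np.eye(3)-np.outer(d,d);A+=M;b+=M@p
    x=np.linalg.solve(A,b);return x,[np.linalg.norm((np.eye(3)-np.outer(d,d)/(d@d))@(x-p)) for p,d in rays]
def togo(target,yaw_from_now=None):
    Rt,p=pose(); return np.round(Rt.T@(np.array(target)-p)/0.05,3)
def shot(n,name):
    s=ctrl.get_state(); im=ctrl.capture(n)[:,:,::-1].copy(); cv2.imwrite(f'pics/{name}.png',im); np.save(f'pics/{name}.npy',np.r_[s['tcp_pos'],s['ee_rot']]); return im
def camof(name):
    a=np.load(f'pics/{name}.npy'); return cam('wrist',{'tcp_pos':a[:3],'ee_rot':a[3:]})
E
python3 - <<'E'
from h import *
s={'tcp_pos':[.67486,0,.23071],'ee_rot':[-179.947,0,90]}
w=cam('wrist',s);sc=cam('scene');sd=cam('side');r=lambda x:np.round(x,3)
print('ring w',r(onz(w,(290,102),.017)),'bar end',r(onz(w,(234,96),.014)))
print('beam top corners w',r(onz(w,(300,236),.05)),r(onz(w,(341,240),.05)))
print('pad sc',r(onz(sc,(223,229),.025)),'side',r(onz(sd,(380,187),.025)))
print('shaft top',[r(x) for x in tri([ray(w,(75,163)),ray(sd,(333,213))])])
print('stand',r(onz(sc,(427,205),.058)),r(onz(sd,(267,288),.03)))
print('pliers grips',[r(x) for x in tri([ray(sc,(423,180)),ray(sd,(253,253))])],[r(x) for x in tri([ray(sc,(440,182)),ray(sd,(273,245))])])
print(r(tri([ray(sc,(440,182)),ray(sd,(253,253))])[1]))
for n,p in [('bearing',(378,231)),('spare',(283,226)),('bracket',(448,261)),('oil',(208,272))]: print(n,r(onz(sc,p,.01)))
E
```

```text
ring w [0.643 0.085 0.017] bar end [0.576 0.091 0.014]
beam top corners w [ 0.653 -0.073  0.05 ] [ 0.704 -0.079  0.05 ]
pad sc [ 0.457 -0.317  0.025] side [ 0.448 -0.31   0.025]
shaft top [array([0.433, 0.024, 0.092]), array([0.002, 0.002])]
stand [0.433 0.311 0.058] [0.427 0.311 0.03 ]
pliers grips [array([0.436, 0.306, 0.142]), array([0.023, 0.023])] [array([0.424, 0.315, 0.152]), array([0.024, 0.024])]
[0. 0.]
bearing [0.487 0.151 0.01 ]
spare [ 0.441 -0.137  0.01 ]
bracket [0.624 0.322 0.01 ]
oil [ 0.612 -0.338  0.01 ]
```

Emit:
jog_arm(twist=[[0,0,-0.15],[0,0,-0.3],[0,0,-0.45],[0,0,-0.6],[0,0,-0.75],[0,0,-0.9],[0,0,-1.05],[0,0,-1.2],[0,0,-1.35],[0,0,-1.5],[0,0,-1.5708],[0,0,-1.5708]], slide=[[0.4,-0.3,0.3],[0.8,-0.6,0.6],[1.2,-0.9,0.9],[1.6,-1.2,1.2],[1.8,-1.5,1.4],[1.8,-1.5,1.4],[1.8,-1.5,1.4],[1.8,-1.5,1.4],[1.8,-1.5,1.4],[1.8,-1.5,1.4],[1.8,-1.5,1.4],[1.8,-1.5,1.4]], gripper=[100,100,100,100,100,100,100,100,100,100,100,100])

```text
time_s: 1.35
tcp_pos: [0.5999, 0.09, 0.1611]
ee_rot: [-180.0, -0.0, -179.9]
contact_force: [-0.3, -1.4, -1.0]
finger_gap: 0.0856
```

Run:
```python
from h import *
im=shot('wrist','w1'); print(pose()[1],ctrl.get_state()['ee_rot'])
cv2.imwrite('pics/w1c.png',cv2.resize(im[80:330,190:450],None,fx=2.3,fy=2.3,interpolation=cv2.INTER_CUBIC))
```

```text
[0.59990557 0.08998956 0.16110695] [-1.79999068e+02 -2.06222190e-02  1.79898230e+02]
```

View pics/w1c.png

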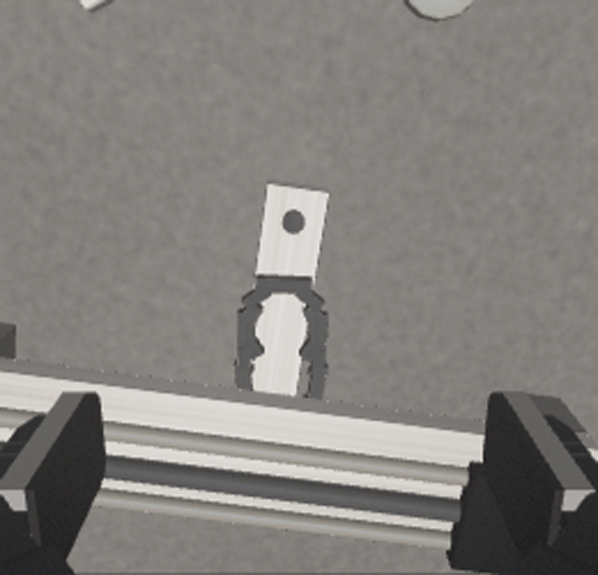

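The crop shows the ring on the bar with its lugs under the beam. Its back edge is at crop (283,278), the flanks run along x≈237 and x≈328, and the bar end is at (298,188).

Run:
```python
from h import *
c=camof('w1'); f=lambda x,y,z: onz(c,(190+x/2.3,80+y/2.3),z)[:2]
P={k:f(*v) for k,v in dict(bl=(257,277,.02),br=(311,280,.02),fl1=(238,310,.02),fl2=(236,372,.02),fr1=(328,312,.02),fr2=(325,372,.02),
 barl=(268,184,.014),barr=(328,192,.014),barl2=(258,270,.014),barr2=(315,277,.014),e1=(5,371,.036),e2=(480,431,.036)).items()}
for k,v in P.items(): print(k,np.round(v,4))
d=lambda a,b:np.round(np.linalg.norm(P[a]-P[b]),4); an=lambda a,b:np.round(np.degrees(np.arctan2(*(P[b]-P[a])[::-1])),1)
print('width bar',d('barl','barr'),'flank',d('fl1','fr1'),d('fl2','fr2'))
print(an('barl','barl2'),an('barr','barr2'),an('fl1','fl2'),an('fr1','fr2'),'edge normal',an('e1','e2')-90,'back',an('bl','br')-90)
# dark ring mask
im=cv2.imread('pics/w1.png'); g=cv2.cvtColor(im,cv2.COLOR_BGR2GRAY)
m=((g<100)*255).astype(np.uint8); m[:195]=0;m[255:]=0;m[:,:285]=0;m[:,340:]=0
n,l,s,ce=cv2.connectedComponentsWithStats(m);i=1+np.argmax(s[1:,4]);print(s[i],ce[i])
for v in range(198,258,3):
    u=np.where(l[v]==i)[0]
    if len(u): a,b=onz(c,(u[0]-.5,v),.02),onz(c,(u[-1]+.5,v),.02); print(v,u[0],u[-1],np.round((a+b)/2,4)[:2],np.round(np.linalg.norm(a-b),4))
```

```text
bl [0.6147 0.0741]
br [0.6161 0.0986]
fl1 [0.6307 0.0651]
fl2 [0.6622 0.0633]
fr1 [0.6316 0.1066]
fr2 [0.6622 0.1057]
barl [0.5733 0.0793]
barr [0.5769 0.1059]
barl2 [0.6133 0.0742]
barr2 [0.6166 0.1006]
e1 [ 0.654  -0.0387]
e2 [0.6843 0.177 ]
width bar 0.0269 flank 0.0415 0.0423
-7.2 -7.6 -3.1 -1.7 edge normal -8.0 back -3.299999999999997
[292 200  41  53 861] [312.91637631 222.80139373]
201 302 324 [0.6153 0.0858] 0.024
204 301 324 [0.6186 0.0853] 0.0251
207 298 326 [0.622  0.0847] 0.0305
210 295 330 [0.6253 0.0852] 0.038
213 296 328 [0.6287 0.0847] 0.0349
216 294 331 [0.6321 0.0852] 0.0403
219 294 331 [0.6355 0.0852] 0.0405
222 294 331 [0.6389 0.0852] 0.0406
225 294 331 [0.6424 0.0852] 0.0408
228 294 330 [0.6459 0.0846] 0.0398
231 293 330 [0.6494 0.0841] 0.041
234 294 330 [0.6529 0.0846] 0.0401
237 292 331 [0.6565 0.084 ] 0.0435
240 293 331 [0.6601 0.0846] 0.0426
243 293 330 [0.6637 0.084 ] 0.0416
246 293 330 [0.6673 0.084 ] 0.0418
249 299 329 [0.671  0.0867] 0.0342
252 322 329 [0.6747 0.0994] 0.0089
```

Emit:
jog_arm(twist=[[0,0,0.044],[0,0,0.044],[0,0,0.044],[0,0,0.044],[0,0,0.044],[0,0,0.044],[0,0,0.044],[0,0,0.044],[0,0,0.044],[0,0,0.044],[0,0,0.044],[0,0,0.044]], slide=[[-0.82,-0.1,0.5],[-0.82,-0.1,1.3],[-0.82,-0.1,2.1],[-0.82,-0.1,2.7],[-0.82,-0.1,3.02],[-0.82,-0.1,3.02],[-0.82,-0.1,3.02],[-0.82,-0.1,3.02],[-0.82,-0.1,3.02],[-0.82,-0.1,3.02],[-0.82,-0.1,3.02],[-0.82,-0.1,3.02]], gripper=[100,100,100,100,100,100,60,55,45,40,40,40])

```text
time_s: 2.6
tcp_pos: [0.6421, 0.085, 0.0126]
ee_rot: [180.0, 0.2, 177.5]
contact_force: [-2.3, -1.2, 11.5]
finger_gap: 0.038
```

Emit:
jog_arm(twist=[[0,0,0],[0,0,0],[0,0,0],[0,0,0],[0,0,0],[0,0,0],[0,0,0],[0,0,0]], slide=[[0,0,-0.1],[0,0,-0.1],[0,0,-0.1],[0,0,0.0],[0,0,0.08],[0,0,0.12],[0,0,0.12],[0,0,0.12]], gripper=[70,70,70,70,70,70,70,70])

```text
time_s: 3.4
tcp_pos: [0.641, 0.085, 0.0041]
ee_rot: [-180.0, -0.0, 177.5]
contact_force: [-0.7, -0.4, 0.4]
finger_gap: 0.0599
```

Run:
```python
from h import *
im=shot('wrist','w2'); s=ctrl.get_state(); print(s['tcp_pos'],s['finger_gap'],s['contact_force'])
cv2.imwrite('pics/w2c.png',cv2.resize(im[120:400,160:480],None,fx=2,fy=2,interpolation=cv2.INTER_CUBIC))
```

```text
[0.64105119 0.0850138  0.0043624 ] 0.059897138500543005 [-0.61895959 -1.19602142  0.73270194]
```

View pics/w2c.png

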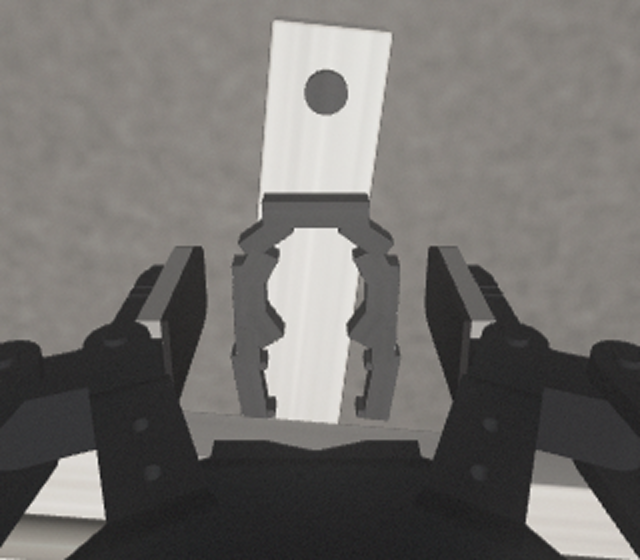

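The ring hasn't moved and is centred between the pads, with its flanks at crop x≈235 and 398. I'll close on it from this lower height.

Emit:
jog_arm(twist=[[0,0,0],[0,0,0],[0,0,0],[0,0,0],[0,0,0],[0,0,0]], slide=[[0,0,0],[0,0,0],[0,0,0],[0,0,0],[0,0,0],[0,0,0]], gripper=[60,50,45,40,40,40])

```text
time_s: 4.05
tcp_pos: [0.6414, 0.0849, 0.0051]
ee_rot: [180.0, 0.1, 177.5]
contact_force: [-0.3, -1.0, 5.1]
finger_gap: 0.0385
```

Emit:
jog_arm(twist=[[0,0,0],[0,0,0],[0,0,0],[0,0,0],[0,0,0],[0,0,0],[0,0,0],[0,0,0],[0,0,0],[0,0,0],[0,0,0],[0,0,0]], slide=[[0,0,-0.06],[0,0,-0.06],[0.3,0.03,-0.06],[0.6,0.06,-0.06],[0.9,0.08,-0.06],[1.2,0.11,-0.06],[1.3,0.12,-0.06],[1.3,0.12,-0.4],[1.3,0.12,-1.0],[1.3,0.12,-1.6],[1.3,0.12,-2],[1.3,0.12,-2]], gripper=[30,30,30,30,30,30,30,30,30,30,30,30])

```text
time_s: 5.25
tcp_pos: [0.5784, 0.0939, 0.109]
ee_rot: [179.9, 0.3, 177.5]
contact_force: [0.4, -0.3, -0.8]
finger_gap: 0.0384
```

Run:
```python
from h import *
im=shot('wrist','w3'); s=ctrl.get_state(); print(s['time_s'],s['tcp_pos'],s['finger_gap'],s['contact_force'])
sc=shot('scene','s3')
a=cv2.resize(im[120:400,160:480],(560,490)); b=cv2.resize(sc[190:310,170:290],(240,240)); b2=cv2.resize(sc[165:235,390:460],(240,240),interpolation=cv2.INTER_CUBIC)
o=np.zeros((490,800,3),np.uint8); o[:,:560]=a; o[:240,560:]=b;o[250:490,560:]=b2
cv2.imwrite('pics/w3c.png',o)
```

```text
5.3 [0.57764083 0.09384146 0.10672633] 0.03847462719506498 [ 0.29660045  0.29744084 -0.74048127]
```

View pics/w3c.png

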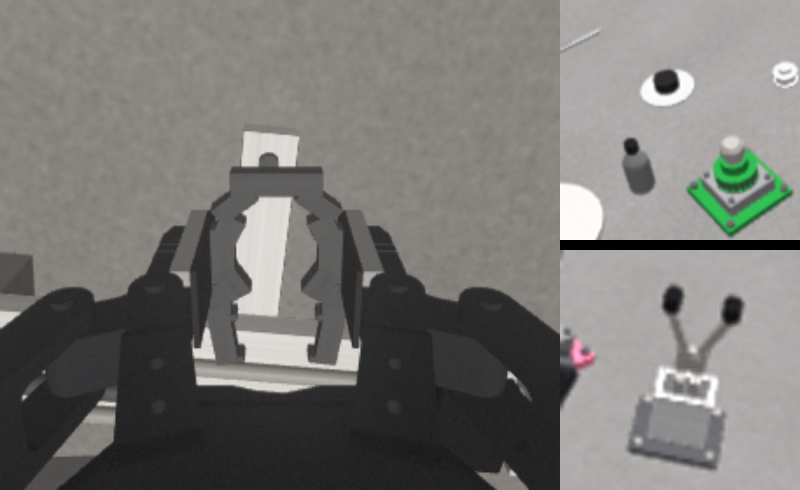

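The ring is clear of the stage and held level and centred between the pads. The right-hand crops show the pad, and the pliers with their handles spread roughly along world y. Next I'll carry the ring over to the pad.

Emit:
jog_arm(twist=[[0,0,0],[0,0,0],[0,0,0],[0,0,0],[0,0,0],[0,0,0],[0,0,0],[0,0,0],[0,0,0],[0,0,0],[0,0,0],[0,0,0]], slide=[[0,-0.2,-0.6],[0.2,-1,-1.2],[0.5,-1.8,-1.2],[0.7,-2.6,-1.2],[0.9,-3.4,-1.2],[1.2,-4.3,-1.2],[1.4,-5.2,-1.2],[1.7,-6.1,-1.2],[1.9,-7,-1.2],[2.1,-7.8,-1.2],[2.2,-8.18,-1.2],[2.2,-8.18,-1.2]], gripper=[30,30,30,30,30,30,30,30,30,30,30,30])

```text
time_s: 6.55
tcp_pos: [0.4473, -0.312, 0.163]
ee_rot: [180.0, -0.1, 177.3]
contact_force: [0.1, 0.3, -0.9]
finger_gap: 0.0381
```

Run:
```python
from h import *
im=shot('wrist','w4'); s=ctrl.get_state(); print(s['time_s'],s['tcp_pos'],s['ee_rot'],s['finger_gap'],s['joints'])
cv2.imwrite('pics/w4c.png',im[60:400,130:510])
```

```text
6.6 [ 0.44781778 -0.31065712  0.16310136] [ 1.79927815e+02 -9.49683975e-02  1.77359055e+02] 0.03837449194906565 [-3.74339493e+01 -8.09660266e+00  1.03543848e+02  5.11147635e-03
  8.46719342e+01 -1.24793424e+02]
```

View pics/w4c.png

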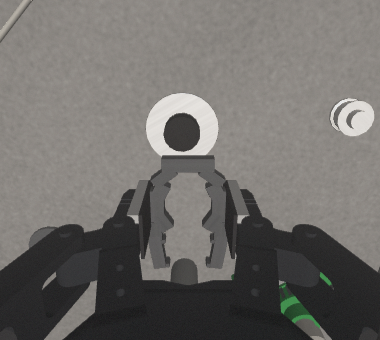

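The pad's boss is at crop (182,132), on its disc at (182,127). The held ring's back edge is at crop y≈155, x 161–215.

Run:
```python
from h import *
c=camof('w4'); im=cv2.imread('pics/w4.png'); g=cv2.cvtColor(im,cv2.COLOR_BGR2GRAY)[60:215]
roi=np.zeros_like(g);roi[85-60:214-60,268:355]=1
w=((g>190)&(roi>0)).astype(np.uint8)
cs,_=cv2.findContours(w,cv2.RETR_EXTERNAL,cv2.CHAIN_APPROX_NONE);k=max(cs,key=cv2.contourArea)
# disc: fit circle in world plane z=.005 using contour pts above ring
P=np.array([onz(c,(p[0][0],p[0][1]+60),.005)[:2] for p in k if p[0][1]<85])
A=np.c_[2*P,np.ones(len(P))];x=np.linalg.lstsq(A,(P**2).sum(1),rcond=None)[0];print('disc',x[:2],'r',np.sqrt(x[2]+x[:2]@x[:2]))
b=((g<70)&(roi>0)).astype(np.uint8); b[92:]=0
cs,_=cv2.findContours(b,cv2.RETR_EXTERNAL,cv2.CHAIN_APPROX_NONE);k=max(cs,key=cv2.contourArea)
print(cv2.boundingRect(k))
P=np.array([onz(c,(p[0][0],p[0][1]+60),.025)[:2] for p in k if p[0][1]>cv2.boundingRect(k)[1]+10])
A=np.c_[2*P,np.ones(len(P))];x=np.linalg.lstsq(A,(P**2).sum(1),rcond=None)[0];print('boss',x[:2],'r',np.sqrt(x[2]+x[:2]@x[:2]))
# ring back edge
Rt,p=pose()
for z in (.009,.012,.015):
    print('ring back in tool',z,[np.round(Rt.T@(onz(c,(130+a,60+bb),p[2]+z+.003)-p),4) for a,bb in ((161,156),(188,156),(215,156))])
```

```text
Traceback (most recent call last):
numpy.exceptions.AxisError: axis 1 is out of bounds for array of dimension 1
```

Run:
```python
from h import *
c=camof('w4'); im=cv2.imread('pics/w4.png'); g=cv2.cvtColor(im,cv2.COLOR_BGR2GRAY)[60:215]
def circ(m,z,lo,hi):
    m=m.astype(np.uint8); m[:,:268]=0;m[:,355:]=0; m[154:]=0
    cs,_=cv2.findContours(m,cv2.RETR_EXTERNAL,cv2.CHAIN_APPROX_NONE);k=max(cs,key=cv2.contourArea)
    P=np.array([onz(c,(p[0][0],p[0][1]+60),z)[:2] for p in k if lo<p[0][1]<hi])
    x=np.linalg.lstsq(np.c_[2*P,np.ones(len(P))],(P**2).sum(1),rcond=None)[0]
    print(cv2.boundingRect(k),x[:2],'r',np.sqrt(x[2]+x[:2]@x[:2]))
circ(g>180,.005,90,145); circ(g<80,.025,122,152)
Rt,p=pose()
for z in (.009,.012,.015):
    print('ring back in tool',z,[np.round(Rt.T@(onz(c,(130+a,60+bb),p[2]+z+.003)-p),4) for a,bb in ((161,156),(188,156),(215,156))])
```

```text
(276, 93, 73, 61) [ 0.45372052 -0.31794934] r 0.03892819311045511
(294, 113, 36, 38) [ 0.45310505 -0.31778903] r 0.018146602052432462
ring back in tool 0.009 [array([ 0.0274, -0.0137, -0.012 ]), array([ 0.0274, -0.0006, -0.012 ]), array([ 0.0274,  0.0126, -0.0119])]
ring back in tool 0.012 [array([ 0.0285, -0.0134, -0.015 ]), array([ 0.0285, -0.0006, -0.015 ]), array([ 0.0285,  0.0123, -0.0149])]
ring back in tool 0.015 [array([ 0.0297, -0.0131, -0.018 ]), array([ 0.0297, -0.0006, -0.018 ]), array([ 0.0297,  0.012 , -0.0179])]
```

Emit:
jog_arm(twist=[[0,0,0],[0,0,0],[0,0,0],[0,0,0],[0,0,0],[0,0,0]], slide=[[-0.16,-0.14,0.5],[-0.16,-0.14,1.2],[-0.16,-0.14,1.9],[-0.16,-0.14,2.3],[-0.16,-0.14,2.3],[-0.16,-0.14,2.3]], gripper=[30,30,30,30,30,30])

```text
time_s: 7.2
tcp_pos: [0.4565, -0.3166, 0.0497]
ee_rot: [180.0, -0.0, 177.5]
contact_force: [0.1, -0.8, -0.0]
finger_gap: 0.0385
```

Emit:
jog_arm(twist=[[0,0,0],[0,0,0],[0,0,0],[0,0,0],[0,0,0],[0,0,0]], slide=[[0.02,-0.03,0.2],[0.02,-0.03,0.4],[0.02,-0.03,0.55],[0.02,-0.03,0.65],[0.02,-0.03,0.66],[0.02,-0.03,0.66]], gripper=[30,30,30,30,30,30])

```text
time_s: 7.8
tcp_pos: [0.4551, -0.3188, 0.0162]
ee_rot: [180.0, -0.0, 177.5]
contact_force: [0.9, -0.6, -1.3]
finger_gap: 0.0382
```

Emit:
jog_arm(twist=[[0,0,0],[0,0,0],[0,0,0],[0,0,0],[0,0,0],[0,0,0],[0,0,0],[0,0,0],[0,0,0],[0,0,0],[0,0,0],[0,0,0]], slide=[[0,0,0.01],[0,0,0.01],[0,0,0.01],[0,0,0.01],[0,0,0.01],[0,0,0.01],[0,0,0.01],[0,0,0.01],[0,0,-0.5],[0,0,-1.3],[0,0,-2.2],[0,0,-3]], gripper=[30,48,52,56,62,68,74,80,90,90,90,90])

```text
time_s: 9.0
tcp_pos: [0.455, -0.3187, 0.1685]
ee_rot: [-180.0, 0.0, 177.5]
contact_force: [0.4, -0.6, 0.7]
finger_gap: 0.077
```

Emit:
jog_arm(twist=[[0,0,0],[0,0,0],[0,0,0]], slide=[[0,0,0],[0,0,0],[0,0,0]], gripper=[90,90,90])

```text
time_s: 9.3
tcp_pos: [0.4547, -0.3185, 0.165]
ee_rot: [179.9, -0.1, 177.5]
contact_force: [-0.1, 0.8, -1.0]
finger_gap: 0.0768
```

Run:
```python
from h import *
im=shot('wrist','w5'); s=ctrl.get_state(); print(s['time_s'],s['tcp_pos'],s['ee_rot'],s['finger_gap'])
cv2.imwrite('pics/w5c.png',cv2.resize(im[130:290,210:420],None,fx=3.5,fy=3.5,interpolation=cv2.INTER_CUBIC))
```

```text
9.35 [ 0.45466935 -0.31842134  0.16484004] [ 1.79936004e+02 -9.36187174e-02  1.77481361e+02] 0.07639132057195594
```

View pics/w5c.png

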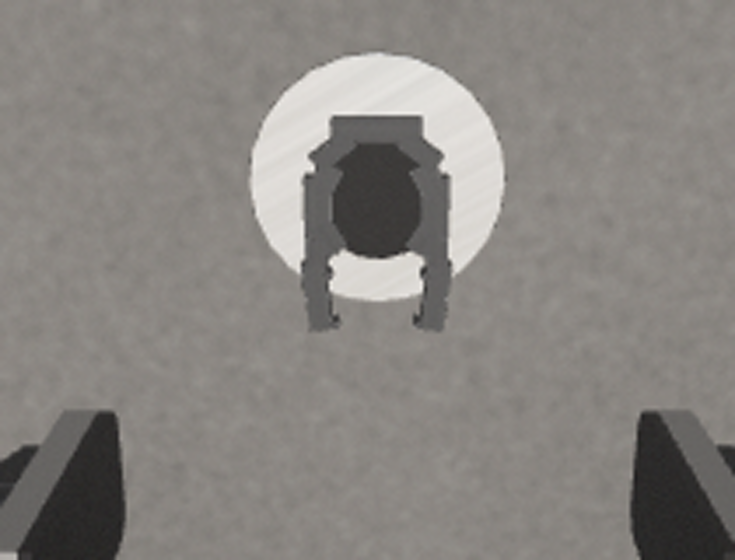

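The ring lies flat and centred on the pad. Its back edge is at crop y≈115, x 330–422; the outer flanks are at x 304 and 449, and the lug fronts at y≈330.

Run:
```python
from h import *
c=camof('w5'); f=lambda x,y: onz(c,(210+(x+.5)/3.5-.5,130+(y+.5)/3.5-.5),.031)[:2]
bl,br,fl1,fl2,fr1,fr2,ll,lr=[f(*p) for p in ((331,115),(422,115),(304,180),(303,260),(449,180),(450,260),(308,332),(443,332))]
print('back',np.round((bl+br)/2,4),'front',np.round((ll+lr)/2,4),'len',np.linalg.norm((bl+br-ll-lr)/2),'flank w',np.linalg.norm(fl1-fr1),np.linalg.norm(fl2-fr2))
print('flank mid',(fl1+fr1)/2,(fl2+fr2)/2)
d=(ll+lr-bl-br)/2; print('yaw',np.degrees(np.arctan2(d[1],d[0])))
u=d/np.linalg.norm(d); b=(bl+br)/2; print('center',b+.026*u,'notch',b+.055*u)
# spindle view in w5?
```

```text
back [ 0.4282 -0.3169] front [ 0.4935 -0.3201] len 0.06535170294859538 flank w 0.041255705241461965 0.042890177075711126
flank mid [ 0.44683538 -0.31774826] [ 0.47082732 -0.31880768]
yaw -2.789758575605426
center [ 0.45417139 -0.31819171] notch [ 0.48313702 -0.31960317]
```

Emit:
jog_arm(twist=[[0,0,0],[0,0,0],[0,0,0],[0,0,0],[0,0,0],[0,0,0],[0,0,0],[0,0,0],[0,0,0],[0,0,0],[0,0,0],[0,0,0]], slide=[[0,0.2,-0.9],[0,1,-1.9],[0,2,-2.9],[0,3,-3.2],[0,4,-3.2],[0,5,-3.2],[0,6,-3.2],[0,7,-3.2],[0,8,-3.2],[0,9,-3.2],[0,10,-3.2],[0,11,-3.2]], gripper=[100,100,100,100,100,100,100,100,100,100,100,100])

```text
time_s: 10.55
tcp_pos: [0.4774, 0.2017, 0.3252]
ee_rot: [-180.0, -0.1, 177.5]
contact_force: [0.8, -0.9, 0.0]
finger_gap: 0.0854
```

Emit:
jog_arm(twist=[[0,0,0],[0,0,0],[0,0,0],[0,0,0]], slide=[[0.5,0.8,0],[0.5,1.6,0],[0.5,1.6,0],[0.5,1.6,0]], gripper=[100,100,100,100])

```text
time_s: 10.95
tcp_pos: [0.4562, 0.2811, 0.3249]
ee_rot: [-179.9, -0.1, 177.6]
contact_force: [-0.5, -0.8, 0.3]
finger_gap: 0.0858
```

Run:
```python
from h import *
im=shot('wrist','w6'); s=ctrl.get_state(); print(s['time_s'],s['tcp_pos'],s['ee_rot'],s['joints'])
sc=shot('scene','s6');sd=shot('side','d6')
o=np.zeros((600,800,3),np.uint8); o[:300,:480]=cv2.resize(im[50:400,40:600],(480,300))
o[:240,490:790]=cv2.resize(sc[160:240,390:490],(300,240),interpolation=cv2.INTER_CUBIC)
o[305:595,:400]=cv2.resize(sd[205:321,220:380],(400,290),interpolation=cv2.INTER_CUBIC)
o[305:595,405:797]=cv2.resize(sc[180:260,290:398],(392,290),interpolation=cv2.INTER_CUBIC)
cv2.imwrite('pics/m6.png',o)
```

```text
11.0 [0.4564141  0.28037897 0.3252908 ] [-1.79939893e+02 -7.63558523e-02  1.77503155e+02] [ 2.88404344e+01 -1.12291329e+01  9.13262883e+01 -1.18075448e-02
  9.99993218e+01 -5.86648007e+01]
```

View pics/m6.png

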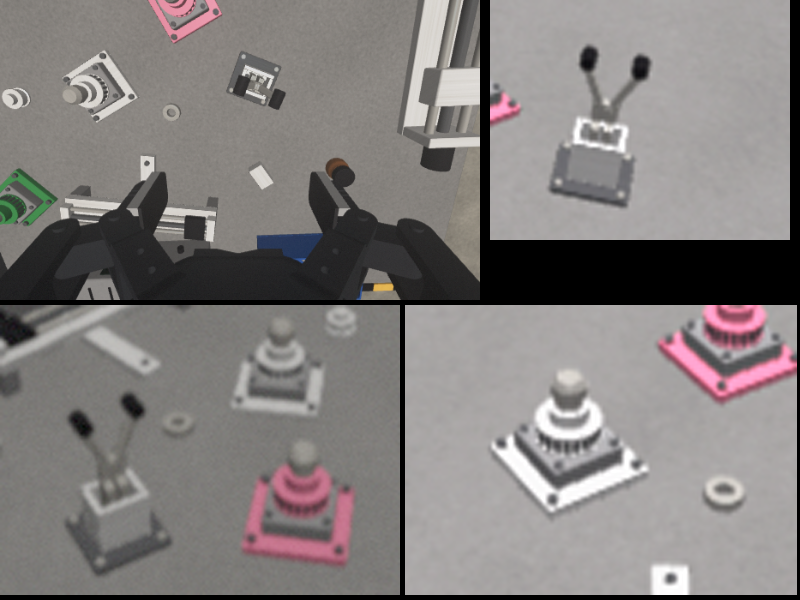

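The ring is at (0.454, -0.318) with yaw -2.7°. The montage shows the pliers' grips at wrist-panel (244,88) and (276,99), and the white spindle's top at (70,95). I'll refine both across the three views.

Run:
```python
from h import *
W=camof('w6');S=cam('scene');D=cam('side')
ims={k:cv2.cvtColor(cv2.imread(f'pics/{f}.png'),cv2.COLOR_BGR2GRAY) for k,f in dict(w='w6',s='s6',d='d6').items()}
def cen(k,u,v,r,t):
    g=ims[k][int(v)-r:int(v)+r+1,int(u)-r:int(u)+r+1]; n,l,st,ce=cv2.connectedComponentsWithStats((g<t).astype(np.uint8))
    i=1+np.argmin([np.hypot(*(ce[j]-r)) if st[j,4]>6 else 99 for j in range(1,n)]); 
    m=(l==i)*(t-g.astype(float)); ys,xs=np.mgrid[:g.shape[0],:g.shape[1]]
    print(k,st[i]); return int(u)-r+(m*xs).sum()/m.sum(),int(v)-r+(m*ys).sum()/m.sum()
C=dict(w=W,s=S,d=D)
G=[]
for pts in [dict(w=(362,165),s=(440,182),d=(252,252)),dict(w=(324,152),s=(423,180),d=(273,245))]:
    q={k:cen(k,*p,11,60 if k!='d' else 60) for k,p in pts.items()}; print({k:np.round(v,1) for k,v in q.items()})
    x,e=tri([ray(C[k],v) for k,v in q.items()]);print(np.round(x,4),np.round(e,4));G.append(x)
d=G[0]-G[1];print('mid',(G[0]+G[1])/2,'sep',np.linalg.norm(d),'yaw y-axis',np.degrees(np.arctan2(d[1],d[0]))-90)
x,e=tri([ray(W,(121.7,160.8)),ray(S,(335.2,199.3)),ray(D,(332.4,211.8))]);print('shaft',np.round(x,4),np.round(e,4))
```

```text
w [  2   0  20  23 283]
s [ 9  8  5  8 31]
d [ 7  7  9 10 56]
{'w': array([362. , 165.4]), 's': array([439.6, 182.5]), 'd': array([252.1, 252.5])}
[0.4419 0.3323 0.1469] [0.0011 0.0012 0.001 ]
w [  0   0  19  21 287]
s [ 8  7  5  8 29]
d [ 7  7  8  9 49]
{'w': array([321.1, 150.5]), 's': array([422.3, 179.5]), 'd': array([272.7, 245.2])}
[0.4229 0.2861 0.1471] [0.0015 0.0014 0.001 ]
mid [0.43239291 0.3091931  0.14700711] sep 0.04990980869986179 yaw y-axis -22.44350190345756
shaft [0.4329 0.0256 0.0976] [0.0012 0.0007 0.0005]
```

Emit:
jog_arm(twist=[[0,0,0.12],[0,0,0.24],[0,0,0.347],[0,0,0.347],[0,0,0.347],[0,0,0.347]], slide=[[0.2,0.3,0.5],[0.4,0.5,1],[0.5,0.55,1.5],[0.5,0.55,1.5],[0.5,0.55,1.5],[0.5,0.55,1.5]], gripper=[100,100,100,100,100,100])

```text
time_s: 11.7
tcp_pos: [0.4334, 0.3087, 0.2531]
ee_rot: [179.9, 0.1, 157.7]
contact_force: [-0.0, 0.5, -0.3]
finger_gap: 0.0853
```

Run:
```python
from h import *
im=shot('wrist','w7'); s=ctrl.get_state(); print(s['time_s'],s['tcp_pos'],s['ee_rot'],s['contact_force'])
c=camof('w7'); g=cv2.cvtColor(im,cv2.COLOR_BGR2GRAY)
for P in ([.4419,.3323,.147],[.4229,.2861,.147]): print(proj(c,P))
n,l,st,ce=cv2.connectedComponentsWithStats((g<55).astype(np.uint8))
for i in range(1,n):
    if 100<st[i,4]<6000: print(st[i],ce[i],np.round(onz(c,ce[i],.148),4))
cv2.imwrite('pics/w7c.png',cv2.resize(im[100:300,200:440],None,fx=3,fy=3,interpolation=cv2.INTER_CUBIC))
```

```text
11.75 [0.43341679 0.30885869 0.2529904 ] [1.79904376e+02 7.10347017e-02 1.57663387e+02] [ 0.09021297 -0.37744158  0.20865783]
[344.15630134 195.70226844]
[289.22589497 195.68399573]
[  0   0  28  36 260] [13.73461538 16.52692308] [0.2147 0.1518 0.148 ]
[ 587  166   52   38 1451] [614.71743625 187.3252929 ] [0.5267 0.5602 0.148 ]
[282 182  17  29 465] [290.10107527 195.96344086] [0.4232 0.2869 0.148 ]
[337 182  18  30 460] [345.32173913 196.55652174] [0.4427 0.333  0.148 ]
[465 235  35  30 774] [482.32299742 249.43152455] [0.543  0.4365 0.148 ]
[606 351  30  18 294] [620.99659864 359.47619048] [0.7366 0.5496 0.148 ]
```

View pics/w7c.png

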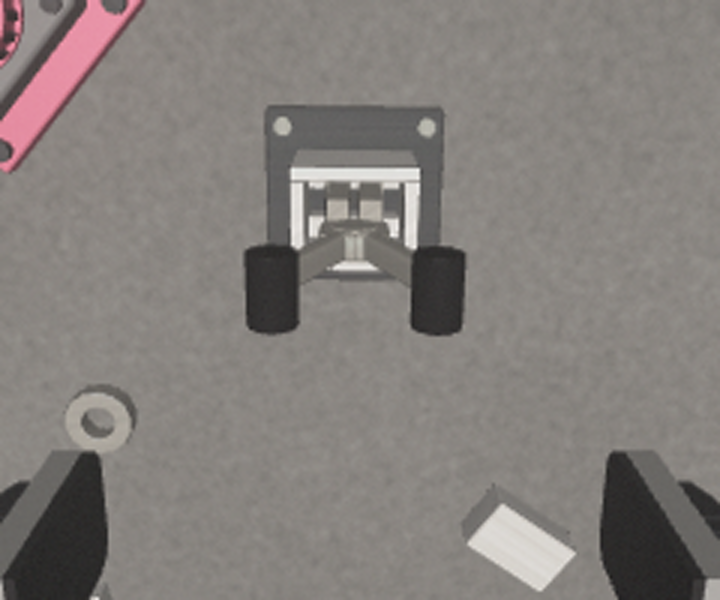

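The grips are centred at (0.4330, 0.3099) with pliers yaw about -22.8°, which agrees with the three-view result to about 1 mm. I'll descend and grip them.

Emit:
jog_arm(twist=[[0,0,0.006],[0,0,0.006],[0,0,0.006],[0,0,0.006],[0,0,0.006],[0,0,0.006],[0,0,0.006],[0,0,0.006],[0,0,0.006],[0,0,0.006],[0,0,0.006],[0,0,0.006]], slide=[[0.02,0.01,0.5],[0.02,0.01,1.1],[0.02,0.01,1.7],[0.02,0.01,2.2],[0.02,0.01,2.5],[0.02,0.01,2.56],[0.02,0.01,2.56],[0.02,0.01,2.56],[0.02,0.01,2.56],[0.02,0.01,2.56],[0.02,0.01,2.56],[0.02,0.01,2.56]], gripper=[100,100,100,100,100,95,88,80,75,73,73,73])

```text
time_s: 12.95
tcp_pos: [0.4329, 0.3106, 0.1259]
ee_rot: [179.8, 0.1, 157.3]
contact_force: [-0.4, -1.7, 10.8]
finger_gap: 0.0625
```

Emit:
jog_arm(twist=[[0,0,0],[0,0,0],[0,0,0],[0,0,0],[0,0,0],[0,0,0],[0,0,0],[0,0,0]], slide=[[0,0,-0.1],[0,0,-0.3],[0,0,-0.7],[0,0,-1.2],[0,0,-1.7],[0,0,-2.2],[0,0,-2.4],[0,0,-2.4]], gripper=[73,73,73,73,73,73,73,73])

```text
time_s: 13.75
tcp_pos: [0.4323, 0.3102, 0.2449]
ee_rot: [179.9, 0.1, 157.3]
contact_force: [-0.5, 0.3, -1.5]
finger_gap: 0.0623
```

Run:
```python
from h import *
im=shot('wrist','w8'); s=ctrl.get_state(); print(s['time_s'],s['tcp_pos'],s['ee_rot'],s['contact_force'],s['finger_gap'])
sc=shot('scene','s8');sd=shot('side','d8')
S=cam('scene');D=cam('side');W=camof('w8')
P=pose()[1]-[0,0,.12]
print(proj(S,P),proj(D,P),proj(W,P))
o=np.zeros((600,800,3),np.uint8); o[:600,:400]=cv2.resize(im[100:340,240:400],(400,600),interpolation=cv2.INTER_CUBIC)
u,v=proj(S,P).astype(int); o[:300,400:]=cv2.resize(sc[v-40:v+20,u-40:u+40],(400,300),interpolation=cv2.INTER_CUBIC);print(u,v)
u,v=proj(D,P).astype(int); o[300:,400:]=cv2.resize(sd[v-40:v+20,u-40:u+40],(400,300),interpolation=cv2.INTER_CUBIC);print(u,v)
cv2.imwrite('pics/m8.png',o)
```

```text
13.8 [0.43197717 0.31000557 0.24330143] [1.79976216e+02 1.69717420e-02 1.57255866e+02] [ 0.16054265 -0.31778645 -2.31363345] 0.0626505503583893
[429.96939326 187.96723332] [263.33227369 257.32284396] [315.97586319 191.19136898]
429 187
263 257
```

View pics/m8.png

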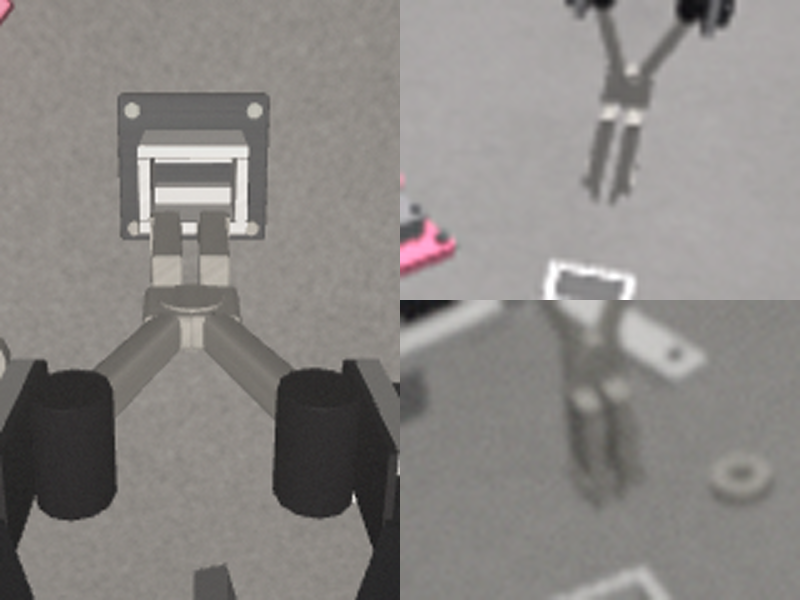

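The pliers hang straight and firm in the fingers, with the tips at scene-panel (606,198) and side-panel (613,500). I'll triangulate the tips and check for slip or tilt.

Run:
```python
from h import *
W=camof('w8');S=cam('scene');D=cam('side'); a=np.load('pics/w8.npy');Rt=rot(a[3:]);p=a[:3]
x,e=tri([ray(S,(430.2,186.6)),ray(D,(265.6,257))]);print(np.round(x,4),np.round(e,4),'tool',np.round(Rt.T@(x-p),4))
for v in (184,185,186): print('shoulder edge',np.round(Rt.T@(onz(W,(316,v),p[2]-.104)-p),4))
for v in (240+0,): pass
# grips in wrist: panel centers (76,445),(313,445) 
for q in ((76,443),(313,443)): print('grip',np.round(Rt.T@(onz(W,(240+q[0]/2.5,100+q[1]/2.5),p[2]+.022)-p),4))
print('stand from wrist pocket rim (pocket center panel)',np.round(onz(W,(240+193/2.5,100+192/2.5),.058),4))
```

```text
[0.4266 0.3099 0.1244] [0.0018 0.0018] tool [ 0.0053 -0.0027  0.1205]
shoulder edge [ 0.0128 -0.0007  0.104 ]
shoulder edge [ 0.0119 -0.0007  0.104 ]
shoulder edge [ 0.0109 -0.0007  0.104 ]
grip [-0.0007 -0.0222 -0.022 ]
grip [-0.0008  0.0236 -0.022 ]
stand from wrist pocket rim (pocket center panel) [0.433  0.3106 0.058 ]
```

Emit:
jog_arm(twist=[[0,0,0],[0,0,0],[0,0,0],[0,0,0],[0,0,0],[0,0,0],[0,0,0],[0,0,0],[0,0,0],[0,0,0]], slide=[[0,0,0],[0,0,0],[0,0,0],[0,0,0],[0,0,0],[0,0,0],[0,0,0],[0,0,0],[0,0,0],[0,0,0]], gripper=[70,66,62,58,54,50,47,46,46,46])

```text
time_s: 14.9
tcp_pos: [0.4319, 0.31, 0.2433]
ee_rot: [-180.0, -0.0, 157.3]
contact_force: [0.7, 0.3, -1.5]
finger_gap: 0.0395
```

Run:
```python
from h import *
im=shot('wrist','w9'); s=ctrl.get_state(); print(s['time_s'],s['tcp_pos'],s['ee_rot'],s['contact_force'],s['finger_gap'])
sc=shot('scene','s9');sd=shot('side','d9')
for n in('w8','w9'):
    W=camof(n);a=np.load(f'pics/{n}.npy');Rt=rot(a[3:]);p=a[:3]
    g=cv2.cvtColor(cv2.imread(f'pics/{n}.png'),cv2.COLOR_BGR2GRAY)
    # column profiles through grips: print dark segments
    for side,cols in(('L',range(264,312,8)),('R',range(326,376,8))):
        for u in cols:
            col=g[235:330,u].astype(float); d=np.where(col<70)[0]
            if len(d): print(n,side,u,235+d[0],235+d[-1],len(d),end=' | ')
    print()
# vertical shift of blades between s8,s9 : lowest dark rows of blade vs background
for k,(u0,u1,v0,v1) in dict(s=(405,455,140,200),d=(235,300,215,272)).items():
    A=cv2.imread(f'pics/{k}8.png');B=cv2.imread(f'pics/{k}9.png')
    D=np.abs(A.astype(int)-B).sum(2)[v0:v1,u0:u1]; ys,xs=np.where(D>60); print(k,'diff rows',v0+ys.min(),v0+ys.max(),'cols',u0+xs.min(),u0+xs.max())
o=np.zeros((600,800,3),np.uint8)
o[:600,:400]=cv2.resize(im[100:340,240:400],(400,600),interpolation=cv2.INTER_CUBIC)
o[:300,400:]=cv2.resize(sc[147:207,389:469],(400,300),interpolation=cv2.INTER_CUBIC)
o[300:,400:]=cv2.resize(sd[217:277,223:303],(400,300),interpolation=cv2.INTER_CUBIC)
cv2.imwrite('pics/m9.png',o)
```

```text
14.95 [0.43191843 0.3100033  0.24331221] [1.79997898e+02 4.58173122e-04 1.57253478e+02] [-0.34187742 -0.54815075 -1.45231507] 0.039966914253934886
w8 L 264 249 307 59 | w8 L 272 248 306 59 | w8 L 280 250 303 54 | w8 R 350 265 297 33 | w8 R 358 248 305 58 | w8 R 366 248 306 59 | w8 R 374 249 305 57 | 
w9 L 264 284 329 46 | w9 L 272 257 318 62 | w9 L 280 240 293 54 | w9 L 288 244 299 56 | w9 L 296 243 299 57 | w9 L 304 244 296 53 | w9 R 326 261 288 28 | w9 R 334 243 297 55 | w9 R 342 243 298 56 | w9 R 350 244 297 54 | w9 R 358 241 296 56 | w9 R 366 267 329 53 | w9 R 374 250 329 57 | 
s diff rows 140 190 cols 421 454
d diff rows 215 261 cols 240 274
```

Run:
```python
from h import *
from scipy.optimize import brentq
for n,v in(('w8',277),('w8',276.5),('w9',270.8),('w9',270.3)):
    W=camof(n);a=np.load(f'pics/{n}.npy');Rt=rot(a[3:]);p=a[:3]
    z=brentq(lambda z:proj(W,p+Rt@[-.0005,0,z])[1]-v,-.06,.03);print(n,v,'grip tool z',round(z,4),
      'len',proj(W,p+Rt@[-.0125,0,z])[1]-proj(W,p+Rt@[.0115,0,z])[1])
S=cam('scene');D=cam('side');a=np.load('pics/w9.npy');p=a[:3]
for nm,c in(('s',S),('d',D)): print(nm,[np.round(proj(c,p+[0,0,-h]),1) for h in(.118,.123)])
for k,(u0,u1,v0,v1) in dict(s=(412,450,165,196),d=(245,285,238,268)).items():
    for n in '89':
        g=cv2.GaussianBlur(cv2.cvtColor(cv2.imread(f'pics/{k}{n}.png'),cv2.COLOR_BGR2GRAY),(3,3),0)[v0:v1,u0:u1]
        bg=np.median(g[-6:]); m=(g<bg-18); r=np.where(m.sum(1)>=2)[0]; print(k,n,bg,'rows',[(v0+i,u0+np.where(m[i])[0].min(),u0+np.where(m[i])[0].max()) for i in r[-6:]])
```

```text
w8 277 grip tool z -0.0222 len 43.24695218477467
w8 276.5 grip tool z -0.0218 len 43.14519903889109
w9 270.8 grip tool z -0.0167 len 41.97429126478295
w9 270.3 grip tool z -0.0163 len 41.87062194223441
s [array([430.2, 187.1]), array([430. , 188.5])]
d [array([263.1, 256.2]), array([263.2, 257.9])]
s 8 166.0 rows [(np.int64(181), np.int64(426), np.int64(434)), (np.int64(182), np.int64(425), np.int64(434)), (np.int64(183), np.int64(425), np.int64(434)), (np.int64(184), np.int64(426), np.int64(434)), (np.int64(185), np.int64(426), np.int64(434)), (np.int64(186), np.int64(427), np.int64(433))]
s 9 166.0 rows [(np.int64(184), np.int64(421), np.int64(437)), (np.int64(185), np.int64(421), np.int64(437)), (np.int64(186), np.int64(421), np.int64(438)), (np.int64(187), np.int64(422), np.int64(438)), (np.int64(188), np.int64(434), np.int64(437)), (np.int64(189), np.int64(434), np.int64(436))]
d 8 133.0 rows [(np.int64(252), np.int64(258), np.int64(270)), (np.int64(253), np.int64(258), np.int64(269)), (np.int64(254), np.int64(259), np.int64(268)), (np.int64(255), np.int64(259), np.int64(267)), (np.int64(256), np.int64(260), np.int64(263)), (np.int64(257), np.int64(261), np.int64(263))]
d 9 133.0 rows [(np.int64(255), np.int64(257), np.int64(273)), (np.int64(256), np.int64(258), np.int64(259)), (np.int64(257), np.int64(258), np.int64(259)), (np.int64(258), np.int64(257), np.int64(259)), (np.int64(259), np.int64(256), np.int64(258)), (np.int64(260), np.int64(257), np.int64(258))]
```

Emit:
jog_arm(twist=[[0,0,0],[0,0,0],[0,0,0],[0,0,0],[0,0,0],[0,0,0],[0,0,0],[0,0,0],[0,0,0],[0,0,0],[0,0,0],[0,0,0]], slide=[[0,0,-0.3],[0,0,-0.8],[-0.2,-0.4,-0.8],[-0.6,-1.2,-0.8],[-1.1,-2.1,-0.8],[-1.5,-3,-0.8],[-2,-3.9,-0.8],[-2.4,-4.7,-0.8],[-2.9,-5.6,-0.8],[-3.3,-6.4,-0.8],[-3.8,-7.3,-0.8],[-4.2,-8.1,-0.8]], gripper=[52,60,68,73,73,73,73,73,73,73,73,73])

```text
time_s: 16.25
tcp_pos: [0.4688, -0.147, 0.2848]
ee_rot: [180.0, 0.1, 157.2]
contact_force: [1.0, 0.8, -0.7]
finger_gap: 0.0623
```

Emit:
jog_arm(twist=[[0,0,-0.05],[0,0,-0.15],[0,0,-0.25],[0,0,-0.35],[0,0,-0.35],[0,0,-0.35],[0,0,-0.35],[0,0,-0.35]], slide=[[-0.4,-0.8,0],[-0.8,-1.6,0],[-1.2,-2.4,0],[-1.5,-2.9,0],[-1.61,-3.1,0.3],[-1.61,-3.1,0.6],[-1.61,-3.1,0.6],[-1.61,-3.1,0.6]], gripper=[73,73,73,73,73,73,73,73])

```text
time_s: 17.05
tcp_pos: [0.4833, -0.3175, 0.2533]
ee_rot: [180.0, -0.0, 177.3]
contact_force: [-0.1, -0.8, -0.5]
finger_gap: 0.0623
```

Run:
```python
from h import *
im=shot('wrist','w10'); s=ctrl.get_state(); print(s['time_s'],s['tcp_pos'],s['ee_rot'],s['contact_force'],s['finger_gap'])
W=camof('w10');Rt,p=pose(s)
print('expected px notch,ring ctr,pad',[np.round(proj(W,q),1) for q in([.4831,-.3195,.031],[.454,-.318,.031],[.4535,-.318,.005])])
print('shoulder px',proj(W,p+Rt@[.012,-.0007,.104]))
g=cv2.cvtColor(im,cv2.COLOR_BGR2GRAY)
# grip rows
for u in (262,266,270,274,360,364,368,372): 
    d=np.where(g[235:330,u]<70)[0]; print(u,235+d[0],235+d[-1],end=' | ')
# ring pose again: disc white and back edge
for v in range(100,215,6):
    row=g[v,255:385]; r=np.where((row<125))[0]; w=np.where(row>175)[0]
    print(v,'dark',(255+r[0],255+r[-1]) if len(r) else None,'white',(255+w[0],255+w[-1],len(w)) if len(w) else None)
```

```text
17.1 [ 0.48347449 -0.31768998  0.25392772] [-1.79989349e+02  2.81336908e-02  1.77329933e+02] [-0.20013174  0.10834107 -0.76993571] 0.06235927610882079
expected px notch,ring ctr,pad [array([315.5, 170.2]), array([315.5, 147.6]), array([315.6, 144.7])]
shoulder px [315.87108993 185.10429656]
262 249 306 | 266 248 307 | 270 248 307 | 274 248 306 | 360 248 305 | 364 247 306 | 368 248 306 | 372 248 305 | 100 dark None white None
106 dark None white None
112 dark None white None
118 dark None white (np.int64(302), np.int64(329), 28)
124 dark None white (np.int64(295), np.int64(337), 43)
130 dark (np.int64(306), np.int64(325)) white (np.int64(290), np.int64(341), 31)
136 dark (np.int64(302), np.int64(329)) white (np.int64(288), np.int64(343), 27)
142 dark (np.int64(300), np.int64(331)) white (np.int64(287), np.int64(344), 24)
148 dark (np.int64(300), np.int64(345)) white (np.int64(287), np.int64(344), 24)
154 dark (np.int64(300), np.int64(331)) white (np.int64(288), np.int64(343), 23)
160 dark (np.int64(300), np.int64(331)) white (np.int64(291), np.int64(340), 25)
166 dark (np.int64(300), np.int64(331)) white (np.int64(296), np.int64(335), 28)
172 dark (np.int64(300), np.int64(331)) white (np.int64(307), np.int64(325), 19)
178 dark (np.int64(301), np.int64(330)) white None
184 dark (np.int64(300), np.int64(330)) white None
190 dark (np.int64(302), np.int64(330)) white (np.int64(300), np.int64(300), 1)
196 dark (np.int64(301), np.int64(330)) white None
202 dark None white None
208 dark (np.int64(313), np.int64(319)) white (np.int64(302), np.int64(330), 20)
214 dark (np.int64(299), np.int64(333)) white None
```

Emit:
jog_arm(twist=[[0,0,0],[0,0,0],[0,0,0],[0,0,0],[0,0,0],[0,0,0],[0,0,0]], slide=[[0.01,-0.03,0.5],[0.01,-0.03,1.2],[0.01,-0.03,1.7],[0.01,-0.03,1.9],[0.01,-0.03,1.9],[0.01,-0.03,1.9],[0.01,-0.03,1.9]], gripper=[73,73,73,73,73,73,73])

```text
time_s: 17.8
tcp_pos: [0.4833, -0.3205, 0.1602]
ee_rot: [-179.9, 0.1, 177.3]
contact_force: [0.2, 0.2, -1.3]
finger_gap: 0.0624
```

Run:
```python
from h import *
im=shot('wrist','w11'); s=ctrl.get_state(); print(s['time_s'],s['tcp_pos'],s['ee_rot'],s['contact_force'],s['finger_gap'])
W=camof('w11');Rt,p=pose(s)
print([np.round(proj(W,q),1) for q in([.4831,-.3195,.031],[.454,-.318,.031])],'shoulder',proj(W,p+Rt@[.012,-.0007,.104]))
o=np.zeros((600,800,3),np.uint8)
o[:600,:500]=cv2.resize(im[110:290,240:390],(500,600),interpolation=cv2.INTER_CUBIC)
sd=shot('side','d11');sc=shot('scene','s11')
for k,(n,i) in enumerate((('scene',sc),('side',sd))):
    u,v=proj(cam(n),[.475,-.319,.04]).astype(int); o[300*k:300*k+300,500:]=cv2.resize(i[v-25:v+25,u-25:u+25],(300,300),interpolation=cv2.INTER_CUBIC)
cv2.imwrite('pics/m11.png',o)
```

```text
17.85 [ 0.48323741 -0.3205284   0.15996221] [-1.79931320e+02  1.04128371e-01  1.77309242e+02] [ 0.07061082 -0.09711297  0.04451569] 0.062430047506420866
[array([318.2, 189.3]), array([318.3, 160. ])] shoulder [316.13450293 184.44550147]
```

Emit:
jog_arm(twist=[[0,0,0],[0,0,0],[0,0,0],[0,0,0],[0,0,0],[0,0,0],[0,0,0]], slide=[[0,0.03,0],[0,0.03,0.1],[0,0.03,0.2],[0,0.03,0.3],[0,0.03,0.4],[0,0.03,0.47],[0,0.03,0.47]], gripper=[73,73,73,73,73,73,73])

```text
time_s: 18.65
tcp_pos: [0.4827, -0.3187, 0.1342]
ee_rot: [180.0, -0.0, 177.3]
contact_force: [1.1, 0.7, 0.0]
finger_gap: 0.0624
```

Run:
```python
from h import *
for i in range(3):
    im=shot('wrist','w12'); s=ctrl.get_state(); print(s['time_s'],np.round(s['tcp_pos'],4),s['ee_rot'],np.round(s['contact_force'],2),s['finger_gap'])
W=camof('w12');Rt,p=pose(s);g=cv2.cvtColor(im,cv2.COLOR_BGR2GRAY)
print('exp notch,ctr,back',[np.round(proj(W,q),1) for q in([.4831,-.3195,.031],[.454,-.318,.031],[.4282,-.317,.031])])
for v in range(110,200,5):
    row=g[v,255:385]; r=np.where((row<125))[0]; print(v,(255+r[0],255+r[-1]) if len(r) else None,end=' ')
```

```text
18.7 [ 0.4828 -0.3187  0.1346] [ 1.79989498e+02 -1.12513274e-02  1.77307610e+02] [-0.16  0.11 -1.17] 0.06217087896829344
18.75 [ 0.4829 -0.3188  0.1349] [-1.79999915e+02  3.20622003e-03  1.77304656e+02] [-0.15 -0.01 -0.66] 0.06217690068440161
18.8 [ 0.4829 -0.3188  0.135 ] [-1.79993970e+02  7.67711483e-03  1.77307960e+02] [-0.35 -0.52 -0.89] 0.06228610450022721
exp notch,ctr,back [array([316.2, 197.8]), array([316.3, 166. ]), array([316. , 135.8])]
110 None 115 None 120 None 125 None 130 None 135 None 140 (np.int64(301), np.int64(330)) 145 (np.int64(300), np.int64(331)) 150 (np.int64(294), np.int64(337)) 155 (np.int64(275), np.int64(336)) 160 (np.int64(293), np.int64(339)) 165 (np.int64(293), np.int64(339)) 170 (np.int64(293), np.int64(339)) 175 (np.int64(293), np.int64(339)) 180 (np.int64(293), np.int64(339)) 185 (np.int64(294), np.int64(340)) 190 (np.int64(292), np.int64(340)) 195 (np.int64(293), np.int64(340))
```

Emit:
jog_arm(twist=[[0,0,0],[0,0,0],[0,0,0],[0,0,0],[0,0,0],[0,0,0],[0,0,0]], slide=[[0,0,-0.01],[0,0,-0.02],[0,0,-0.03],[0,0,-0.04],[0,0,-0.05],[0,0,-0.05],[0,0,-0.05]], gripper=[71,69,67,65,63,63,63])

```text
time_s: 19.5
tcp_pos: [0.4829, -0.3187, 0.1374]
ee_rot: [180.0, 0.0, 177.3]
contact_force: [0.4, 2.0, 1.5]
finger_gap: 0.0541
```

Run:
```python
from h import *
im=shot('wrist','w13'); s=ctrl.get_state(); print(s['time_s'],np.round(s['tcp_pos'],4),s['ee_rot'],np.round(s['contact_force'],2),s['finger_gap'])
for n in('w12','w13'):
    g=cv2.cvtColor(cv2.imread(f'pics/{n}.png'),cv2.COLOR_BGR2GRAY).astype(int)
    print(n,'back col',g[132:146,316].tolist(),'flank',g[175,286:300].tolist(),g[175,333:347].tolist())
o=np.zeros((600,800,3),np.uint8)
o[:600,:500]=cv2.resize(im[110:290,240:390],(500,600),interpolation=cv2.INTER_CUBIC)
for k,n in enumerate(('scene','side')):
    i=shot(n,n+'13');u,v=proj(cam(n),[.475,-.319,.05]).astype(int); o[300*k:300*k+300,500:]=cv2.resize(i[v-25:v+25,u-25:u+25],(300,300),interpolation=cv2.INTER_CUBIC)
cv2.imwrite('pics/m13.png',o)
```

```text
19.55 [ 0.4829 -0.3187  0.1374] [1.79995677e+02 7.44663026e-03 1.77307370e+02] [0.83 1.8  1.81] 0.05405947403983738
w12 back col [233, 232, 229, 225, 194, 101, 101, 103, 105, 105, 102, 102, 101, 90] flank [223, 222, 224, 224, 225, 226, 180, 106, 101, 103, 100, 100, 100, 98] [100, 100, 100, 100, 103, 100, 103, 179, 225, 225, 225, 223, 223, 223]
w13 back col [232, 231, 228, 224, 226, 107, 104, 102, 102, 104, 101, 100, 100, 101] flank [223, 223, 224, 226, 225, 226, 180, 103, 99, 99, 98, 96, 96, 97] [99, 98, 98, 101, 99, 100, 132, 225, 224, 225, 224, 223, 222, 222]
```

Emit:
jog_arm(twist=[[0,0,0],[0,0,0],[0,0,0],[0,0,0],[0,0,0],[0,0,0],[0,0,0],[0,0,0],[0,0,0],[0,0,0]], slide=[[0,0,-0.01],[0,0,-0.015],[0,0,-0.022],[0,0,-0.03],[0,0,-0.038],[0,0,-0.046],[0,0,-0.053],[0,0,-0.06],[0,0,-0.066],[0,0,-0.07]], gripper=[63,61,59,57,55,53,51,49,47,46])

```text
time_s: 20.65
tcp_pos: [0.4828, -0.3188, 0.1408]
ee_rot: [-180.0, -0.0, 177.3]
contact_force: [-0.2, -1.8, 3.4]
finger_gap: 0.0397
```

Emit:
jog_arm(twist=[[0,0,0],[0,0,0],[0,0,0],[0,0,0]], slide=[[0,0,0],[0,0,0],[0,0,0],[0,0,0]], gripper=[44,42,42,42])

```text
time_s: 21.05
tcp_pos: [0.4829, -0.3189, 0.141]
ee_rot: [-180.0, 0.0, 177.3]
contact_force: [0.1, -3.6, 4.9]
finger_gap: 0.0361
```

Run:
```python
from h import *
im=shot('wrist','w14'); s=ctrl.get_state(); print(s['time_s'],np.round(s['tcp_pos'],4),s['ee_rot'],np.round(s['contact_force'],2),s['finger_gap'])
g=cv2.cvtColor(im,cv2.COLOR_BGR2GRAY).astype(int)
for v in range(110,215,5):
    row=g[v,255:385]; r=np.where((row<125))[0]; print(v,(255+r[0],255+r[-1]) if len(r) else None,end=' ')
print(g[128:150,316].tolist())
o=np.zeros((600,800,3),np.uint8)
o[:600,:500]=cv2.resize(im[110:290,240:390],(500,600),interpolation=cv2.INTER_CUBIC)
for k,n in enumerate(('scene','side')):
    i=shot(n,n+'14');u,v=proj(cam(n),[.475,-.319,.05]).astype(int); o[300*k:300*k+300,500:]=cv2.resize(i[v-25:v+25,u-25:u+25],(300,300),interpolation=cv2.INTER_CUBIC)
cv2.imwrite('pics/m14.png',o)
```

```text
21.1 [ 0.4829 -0.3189  0.141 ] [-1.79978291e+02  1.71504397e-02  1.77308069e+02] [ 0.54 -4.01  5.78] 0.036606783107811576
110 None 115 None 120 None 125 None 130 None 135 None 140 (np.int64(297), np.int64(326)) 145 (np.int64(278), np.int64(332)) 150 (np.int64(287), np.int64(335)) 155 (np.int64(276), np.int64(339)) 160 (np.int64(285), np.int64(339)) 165 (np.int64(284), np.int64(340)) 170 (np.int64(284), np.int64(340)) 175 (np.int64(284), np.int64(341)) 180 (np.int64(283), np.int64(341)) 185 (np.int64(281), np.int64(343)) 190 (np.int64(282), np.int64(343)) 195 (np.int64(282), np.int64(342)) 200 (np.int64(283), np.int64(343)) 205 (np.int64(283), np.int64(341)) 210 (np.int64(288), np.int64(338)) [232, 230, 231, 233, 233, 231, 228, 225, 226, 228, 106, 106, 102, 103, 104, 102, 101, 101, 110, 70, 62, 64]
```

View pics/m14.png

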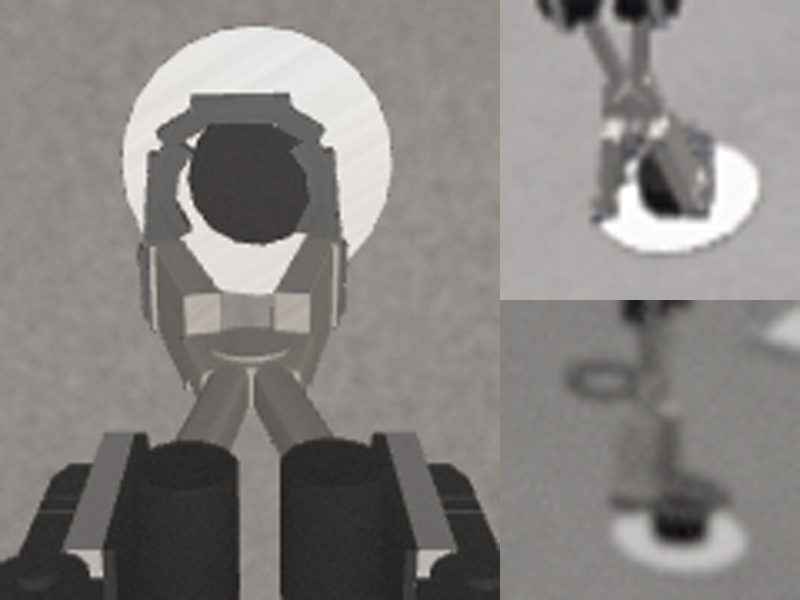

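This is my last viewed picture. The ring is spread on the blades: lugs at panel x≈140 and 347, back edge at y≈95, still on the pad, with the shoulders over the lugs. I'll lift it slowly.

Emit:
jog_arm(twist=[[0,0,0],[0,0,0],[0,0,0],[0,0,0],[0,0,0],[0,0,0],[0,0,0],[0,0,0],[0,0,0],[0,0,0]], slide=[[0,0,-0.02],[0,0,-0.05],[0,0,-0.1],[0,0,-0.2],[0,0,-0.4],[0,0,-0.7],[0,0,-0.9],[0,0,-1.0],[0,0,-1.0],[0,0,-1.0]], gripper=[42,42,42,42,42,42,42,42,42,42])

```text
time_s: 22.2
tcp_pos: [0.4827, -0.3187, 0.1905]
ee_rot: [180.0, -0.0, 177.3]
contact_force: [1.0, 0.2, -2.3]
finger_gap: 0.0365
```

```bash
cat > meas.py <<'E'
from h import *
def ringmeas(name,zoff=.106,dark=112):
    im=shot('wrist',name); s=ctrl.get_state(); Rt,p=pose(s); W=camof(name)
    print(s['time_s'],np.round(s['tcp_pos'],4),np.round(s['ee_rot'],2),np.round(s['contact_force'],2),round(s['finger_gap'],4))
    g=cv2.cvtColor(im,cv2.COLOR_BGR2GRAY)
    return im,g,W,Rt,p
E
python3 - <<'E'
from meas import *
im,g,W,Rt,p=ringmeas('w15')
# expected ring points if level at tool z=.104 (top face): back at tool x = +27+26, y 0
for q in([.053,0,.104],[.053,-.0115,.104],[.053,.0115,.104],[.027,-.023,.104],[.027,.023,.104]): print(np.round(proj(W,p+Rt@q),1))
print(g[110:150,316].tolist())
for v in range(120,215,4):
    row=g[v,255:385].astype(int); r=np.where(row<122)[0]; print(v,(255+r[0],255+r[-1]) if len(r) else None,end=' ')
for u in (290,300,330,340):
    d=np.where(g[235:330,u]<70)[0]; print(u,235+d[0],235+d[-1],end=' | ')
for n in('scene','side'): shot(n,n+'15')
E
```

```text
22.25 [ 0.4826 -0.3187  0.1903] [ 1.7998e+02 -4.0000e-02  1.7731e+02] [-0.31  0.04 -0.44] 0.0364
[317.  137.6]
[303.4 137.6]
[330.5 137.6]
[290.7 167.8]
[343.2 167.9]
[144, 144, 146, 145, 145, 142, 163, 229, 233, 230, 230, 230, 230, 231, 234, 235, 234, 234, 237, 236, 234, 228, 230, 232, 232, 235, 123, 60, 65, 77, 106, 107, 108, 110, 107, 106, 106, 79, 66, 62]
120 (np.int64(300), np.int64(300)) 124 None 128 None 132 None 136 (np.int64(318), np.int64(348)) 140 (np.int64(300), np.int64(328)) 144 (np.int64(297), np.int64(330)) 148 (np.int64(291), np.int64(337)) 152 (np.int64(291), np.int64(336)) 156 (np.int64(287), np.int64(340)) 160 (np.int64(287), np.int64(341)) 164 (np.int64(286), np.int64(341)) 168 (np.int64(285), np.int64(342)) 172 (np.int64(285), np.int64(342)) 176 (np.int64(285), np.int64(343)) 180 (np.int64(285), np.int64(343)) 184 (np.int64(283), np.int64(345)) 188 (np.int64(283), np.int64(345)) 192 (np.int64(283), np.int64(344)) 196 (np.int64(283), np.int64(344)) 200 (np.int64(284), np.int64(344)) 204 (np.int64(284), np.int64(344)) 208 (np.int64(289), np.int64(339)) 212 (np.int64(290), np.int64(338)) 290 243 298 | 300 242 298 | 330 243 296 | 340 242 298 |
```

Emit:
jog_arm(twist=[[0,0,0],[0,0,0],[0,0,0],[0,0,0],[0,0,0],[0,0,0],[0,0,0],[0,0,0],[0,0,0],[0,0,0],[0,0,0],[0,0,0]], slide=[[0,0,-0.3],[0,0,-0.8],[0,0.2,-1.3],[0,0.6,-1.6],[0.1,1.2,-1.6],[0.2,1.8,-1.6],[0.3,2.4,-1.6],[0.4,3,-1.6],[0.5,3.6,-1.6],[0.6,4.2,-1.6],[0.6,4.8,-1.6],[0.7,5.4,-1.6]], gripper=[42,42,42,42,42,42,42,42,42,42,42,42])

```text
time_s: 23.55
tcp_pos: [0.46, -0.0454, 0.2712]
ee_rot: [180.0, 0.0, 177.3]
contact_force: [0.6, -0.2, -1.5]
finger_gap: 0.0362
```

Emit:
jog_arm(twist=[[0,0,0],[0,0,0],[0,0,0],[0,0,0],[0,0,0],[0,0,0],[0,0,0],[0,0,0],[0,0,0],[0,0,0]], slide=[[0.05,0.4,0],[0.1,0.8,0],[0.12,1.2,0],[0.12,1.4,0],[0.12,1.48,0.1],[0.12,1.48,0.3],[0.12,1.48,0.5],[0.12,1.48,0.5],[0.12,1.48,0.5],[0.12,1.48,0.5]], gripper=[42,42,42,42,42,42,42,42,42,42])

```text
time_s: 24.55
tcp_pos: [0.4581, 0.0265, 0.246]
ee_rot: [-180.0, 0.0, 177.3]
contact_force: [0.5, -0.1, -1.5]
finger_gap: 0.0363
```

Run:
```python
from meas import *
im,g,W,Rt,p=ringmeas('w16')
print('shaft top px exp',proj(W,[.4329,.0256,.0976]),'ring ctr exp',proj(W,p+Rt@[.025,-.0027,.110]))
print('scale px/mm',285.5/ (W[2][2]-.0976)/1000)
for v in range(128,214,4):
    print(v,g[v,280:350:2].tolist())
```

```text
24.6 [0.4581 0.0265 0.2461] [-1.8000e+02  2.0000e-02  1.7728e+02] [-0.45 -0.74 -2.01] 0.0364
shaft top px exp [314.99324137 161.08445579] ring ctr exp [313.98626384 168.95630456]
scale px/mm 0.9823253325643331
128 [224, 224, 227, 228, 226, 227, 225, 222, 223, 224, 163, 130, 144, 156, 157, 156, 157, 160, 158, 158, 159, 161, 159, 159, 158, 158, 146, 168, 227, 226, 227, 232, 232, 214, 138]
132 [229, 225, 228, 224, 221, 223, 225, 166, 137, 148, 159, 159, 157, 152, 227, 210, 215, 218, 216, 179, 229, 213, 179, 162, 159, 159, 159, 150, 177, 229, 227, 227, 229, 230, 215]
136 [224, 222, 225, 227, 114, 140, 153, 156, 156, 156, 197, 226, 229, 228, 229, 229, 227, 231, 233, 231, 233, 230, 231, 233, 215, 195, 157, 158, 149, 179, 227, 226, 225, 225, 228]
140 [164, 132, 143, 154, 155, 158, 158, 157, 158, 225, 102, 105, 103, 99, 99, 100, 102, 101, 103, 103, 104, 103, 103, 102, 107, 230, 228, 159, 159, 151, 145, 228, 228, 228, 227]
144 [152, 103, 105, 102, 155, 158, 161, 179, 162, 126, 103, 101, 103, 101, 104, 103, 103, 104, 105, 105, 104, 106, 104, 103, 103, 106, 202, 227, 198, 157, 153, 132, 225, 22
[... 2321 characters left out ...]
136, 139, 139, 90, 135, 97, 96, 96, 127, 178, 176, 173, 173, 168, 139, 146, 141, 139, 137, 143, 137, 139, 175, 170, 167, 169, 168, 133, 108, 109, 108, 166, 104, 141, 141]
204 [141, 141, 126, 85, 135, 97, 95, 98, 119, 175, 172, 171, 177, 174, 142, 141, 141, 141, 138, 139, 140, 139, 167, 165, 166, 170, 176, 132, 108, 108, 109, 146, 103, 139, 140]
208 [140, 142, 139, 120, 156, 95, 96, 96, 102, 173, 179, 175, 172, 172, 139, 144, 132, 131, 130, 127, 138, 142, 172, 172, 172, 169, 171, 128, 107, 109, 109, 139, 140, 140, 142]
212 [145, 140, 143, 138, 139, 115, 96, 98, 108, 104, 105, 103, 103, 103, 102, 98, 102, 103, 103, 102, 103, 103, 105, 103, 103, 106, 107, 117, 107, 107, 144, 146, 140, 135, 138]
```

Run:
```python
from meas import *
W=camof('w16');a=np.load('pics/w16.npy');p=a[:3];Rt=rot(a[3:])
g=cv2.cvtColor(cv2.imread('pics/w16.png'),cv2.COLOR_BGR2GRAY)
m=((g>172)&(g<195)).astype(np.uint8); m[:152]=0;m[176:]=0;m[:,:300]=0;m[:,332:]=0
n,l,st,ce=cv2.connectedComponentsWithStats(m);i=1+np.argmax(st[1:,4]);print(st[i],ce[i])
k=max(cv2.findContours((l==i).astype(np.uint8),0,1)[0],key=cv2.contourArea);(c,ax,an)=cv2.minAreaRect(k);print(c,ax)
s=onz(W,ce[i],.0976);print('shaft',s)
for v in(166.5,167.5,168.5):
    r=onz(W,(314.2,v),p[2]-.110);print('ring',v,r,'tool',Rt.T@(r-p))
d=np.where(g[130:150,305:325].astype(int)<115,1,0); print('back edge row',130+np.argmax(d,axis=0).mean())
b=onz(W,(314.2,130+np.argmax(d,axis=0).mean()-.5),p[2]-.110);print('back tool',Rt.T@(b-p))
```

```text
[305 153  20  20 297] [314.71380471 162.7037037 ]
(314.7500305175781, 162.75) (19.091880798339844, 18.384777069091797)
shaft [0.43455956 0.02522949 0.0976    ]
ring 166.5 [0.43087575 0.02531096 0.13604799] tool [ 0.02718224 -0.00243437  0.10999318]
ring 167.5 [0.4317822  0.02526478 0.13604799] tool [ 0.02627462 -0.00243741  0.10999341]
ring 168.5 [0.4326906  0.02521851 0.13604799] tool [ 0.02536505 -0.00244045  0.10999364]
back edge row 139.0
back tool [ 0.05182602 -0.00235198  0.10998696]
```

Emit:
jog_arm(twist=[[0,0,0],[0,0,0],[0,0,0],[0,0,0],[0,0,0],[0,0,0]], slide=[[-0.05,0,0.1],[-0.05,0,0.3],[-0.05,0,0.46],[-0.05,0,0.46],[-0.05,0,0.46],[-0.05,0,0.46]], gripper=[42,42,42,42,42,42])

```text
time_s: 25.2
tcp_pos: [0.4606, 0.0267, 0.2231]
ee_rot: [180.0, 0.0, 177.3]
contact_force: [1.0, 0.6, -1.3]
finger_gap: 0.0365
```

```bash
cat > sh.py <<'E'
from meas import *
import sys
im,g,W,Rt,p=ringmeas(sys.argv[1])
m=((g>170)&(g<197)).astype(np.uint8); m[:152]=0;m[182:]=0;m[:,:299]=0;m[:,330:]=0
n,l,st,ce=cv2.connectedComponentsWithStats(m);i=1+np.argmax(st[1:,4]);print(st[i],ce[i])
print('shaft',onz(W,ce[i],.0976))
d=g[130:152,305:325].astype(int)<115; e=130+np.argmax(d,axis=0).mean()-.5
for v in range(152,190,3):
    L=np.where(g[v,284:314].astype(int)<115)[0]; R=np.where(g[v,315:346].astype(int)<115)[0]
    print(v,284+L.max() if len(L) else 0,315+R.min() if len(R) else 0,g[v,290:342:2].tolist())
b=onz(W,(314.2,e),p[2]-.110);print('back row',e,'tool',Rt.T@(b-p),'center',b+Rt@[-.026,0,0])
E
python3 sh.py w17
```

```text
25.25 [0.4606 0.0267 0.2231] [1.8000e+02 3.0000e-02 1.7731e+02] [ 0.56  0.74 -1.48] 0.0363
[304 154  21  22 353] [313.99150142 164.45609065]
shaft [0.43444836 0.0251149  0.0976    ]
152 303 331 [147, 101, 102, 104, 224, 227, 200, 138, 146, 152, 150, 152, 151, 155, 160, 156, 158, 147, 178, 230, 224, 100, 104, 103, 224, 155]
155 299 329 [102, 103, 105, 103, 103, 227, 140, 145, 145, 150, 181, 181, 181, 183, 183, 157, 158, 155, 155, 120, 103, 104, 104, 106, 100, 92]
158 297 331 [104, 102, 101, 104, 148, 164, 138, 143, 180, 189, 183, 184, 181, 180, 185, 185, 187, 153, 153, 151, 147, 105, 105, 103, 104, 102]
161 295 333 [101, 102, 102, 145, 225, 133, 136, 173, 185, 184, 188, 181, 184, 182, 181, 185, 183, 169, 149, 154, 227, 147, 106, 103, 105, 103]
164 294 334 [101, 101, 105, 226, 223, 129, 134, 185, 185, 184, 182, 186, 183, 182, 181, 181, 185, 183, 144, 145, 227, 226, 105, 101, 102, 105]
167 294 334 [100, 104, 106, 227, 225, 125, 128, 182, 183, 185, 184, 183, 185, 181, 181, 180, 182, 183, 141, 143, 222, 225, 104, 102, 103, 104]
170 294 334 [99, 101, 91, 223, 226, 202, 122, 128, 182, 184, 
[... 309 characters left out ...]
 221, 219, 222, 150, 101, 99, 96, 99, 99]
179 298 330 [98, 98, 95, 98, 101, 156, 179, 227, 225, 221, 220, 222, 223, 223, 223, 223, 222, 222, 221, 136, 96, 100, 96, 97, 98, 100]
182 294 335 [97, 99, 91, 184, 121, 153, 152, 152, 155, 159, 175, 196, 197, 198, 201, 164, 140, 152, 218, 222, 225, 223, 130, 101, 100, 101]
185 308 332 [107, 105, 106, 104, 162, 130, 152, 99, 104, 100, 153, 155, 154, 140, 119, 219, 221, 223, 224, 225, 222, 103, 104, 105, 108, 112]
188 308 330 [109, 106, 107, 105, 104, 166, 126, 99, 101, 102, 147, 142, 218, 220, 222, 224, 225, 223, 222, 211, 105, 104, 104, 107, 105, 107]
back row 138.5 tool [ 0.05187242 -0.00234315  0.10997522] center [0.43470765 0.02555711 0.11314787]
```

Emit:
jog_arm(twist=[[0,0,0],[0,0,0],[0,0,0],[0,0,0],[0,0,0],[0,0,0],[0,0,0],[0,0,0]], slide=[[0,0,0.08],[0,0,0.16],[0,0,0.24],[0,0,0.32],[0,0,0.4],[0,0,0.4],[0,0,0.4],[0,0,0.4]], gripper=[42,42,42,42,42,42,42,42])

```text
time_s: 26.05
tcp_pos: [0.4606, 0.0267, 0.203]
ee_rot: [180.0, 0.0, 177.3]
contact_force: [-0.9, -0.9, -1.5]
finger_gap: 0.0359
```

```bash
python3 sh.py w18
```

```text
26.1 [0.4606 0.0267 0.203 ] [1.8000e+02 2.0000e-02 1.7731e+02] [ 0.26 -0.17 -2.95] 0.0364
[303 158  23  23 413] [313.82324455 168.78208232]
shaft [0.43444905 0.02517037 0.0976    ]
152 307 321 [144, 102, 102, 103, 222, 174, 227, 227, 108, 137, 163, 152, 152, 150, 158, 119, 122, 229, 231, 184, 222, 101, 102, 102, 224, 224]
155 299 329 [102, 104, 106, 105, 100, 224, 135, 155, 147, 153, 150, 155, 153, 154, 156, 155, 156, 166, 123, 150, 102, 105, 104, 105, 100, 103]
158 297 331 [103, 104, 104, 104, 148, 144, 144, 148, 149, 151, 166, 180, 179, 176, 163, 156, 157, 157, 156, 169, 147, 103, 104, 102, 105, 103]
161 295 333 [101, 103, 105, 149, 228, 138, 144, 147, 185, 184, 183, 183, 181, 183, 185, 184, 178, 154, 156, 154, 227, 148, 103, 102, 104, 104]
164 294 334 [103, 103, 107, 222, 147, 138, 139, 187, 183, 185, 183, 183, 182, 180, 183, 185, 184, 169, 152, 152, 196, 226, 107, 99, 104, 105]
167 294 334 [100, 101, 105, 224, 128, 133, 148, 184, 185, 183, 187, 180, 182, 181, 179, 182, 186, 185, 147, 148, 168, 226, 104, 100, 102, 104]
170 294 334 [100, 102, 93, 225, 140, 127, 146, 183, 186, 183, 
[... 308 characters left out ...]
8, 131, 130, 189, 154, 102, 99, 97, 100, 97]
179 298 330 [99, 98, 96, 98, 104, 225, 184, 119, 120, 141, 184, 185, 180, 182, 185, 155, 127, 130, 208, 223, 98, 98, 96, 97, 97, 100]
182 294 335 [99, 100, 91, 134, 165, 223, 226, 224, 209, 118, 119, 118, 120, 121, 124, 127, 186, 222, 221, 221, 187, 170, 128, 99, 99, 98]
185 297 332 [108, 105, 107, 106, 122, 150, 156, 181, 224, 222, 222, 224, 225, 226, 226, 222, 223, 188, 136, 218, 220, 105, 106, 106, 106, 113]
188 307 330 [109, 107, 106, 105, 106, 123, 153, 89, 84, 133, 152, 155, 155, 153, 150, 129, 131, 220, 222, 222, 102, 103, 105, 107, 105, 109]
back row 138.5 tool [ 0.05187001 -0.00236625  0.10998265] center [0.43469711 0.02552571 0.09302912]
```

Emit:
jog_arm(twist=[[0,0,0],[0,0,0],[0,0,0],[0,0,0],[0,0,0],[0,0,0]], slide=[[0,0,0.06],[0,0,0.12],[0,0,0.2],[0,0,0.28],[0,0,0.28],[0,0,0.28]], gripper=[42,42,42,42,42,42])

```text
time_s: 26.7
tcp_pos: [0.4605, 0.0267, 0.1887]
ee_rot: [180.0, -0.0, 177.3]
contact_force: [-1.0, -0.7, -2.2]
finger_gap: 0.0363
```

Emit:
jog_arm(twist=[[0,0,0],[0,0,0],[0,0,0]], slide=[[0,0,0.02],[0,0,0.02],[0,0,0.02]], gripper=[42,42,42])

```text
time_s: 27.0
tcp_pos: [0.4605, 0.0267, 0.1879]
ee_rot: [180.0, 0.0, 177.3]
contact_force: [0.2, -0.5, -1.3]
finger_gap: 0.0367
```

Emit:
jog_arm(twist=[[0,0,0],[0,0,0],[0,0,0]], slide=[[0,0,0.02],[0,0,0.02],[0,0,0.02]], gripper=[42,42,42])

```text
time_s: 27.3
tcp_pos: [0.4605, 0.0267, 0.1868]
ee_rot: [180.0, 0.0, 177.3]
contact_force: [0.7, -0.2, -2.0]
finger_gap: 0.0363
```

Emit:
jog_arm(twist=[[0,0,0],[0,0,0],[0,0,0]], slide=[[0,0,0.02],[0,0,0.02],[0,0,0.02]], gripper=[42,42,42])

```text
time_s: 27.6
tcp_pos: [0.4605, 0.0267, 0.1859]
ee_rot: [180.0, 0.0, 177.3]
contact_force: [0.3, 1.1, -1.1]
finger_gap: 0.0363
```

Emit:
jog_arm(twist=[[0,0,0],[0,0,0],[0,0,0]], slide=[[0,0,0.02],[0,0,0.02],[0,0,0.02]], gripper=[42,42,42])

```text
time_s: 27.9
tcp_pos: [0.4605, 0.0267, 0.1848]
ee_rot: [180.0, 0.0, 177.3]
contact_force: [0.6, 0.7, -0.4]
finger_gap: 0.0366
```

Emit:
jog_arm(twist=[[0,0,0],[0,0,0],[0,0,0]], slide=[[0,0,0.02],[0,0,0.02],[0,0,0.02]], gripper=[42,42,42])

```text
time_s: 28.2
tcp_pos: [0.4605, 0.0266, 0.1837]
ee_rot: [-180.0, -0.0, 177.3]
contact_force: [0.7, -0.2, 0.2]
finger_gap: 0.0362
```

Emit:
jog_arm(twist=[[0,0,0],[0,0,0],[0,0,0],[0,0,0]], slide=[[0,0,0.02],[0,0,0.02],[0,0,0.02],[0,0,0.02]], gripper=[42,42,42,42])

```text
time_s: 28.6
tcp_pos: [0.4605, 0.0266, 0.1828]
ee_rot: [-180.0, 0.0, 177.3]
contact_force: [1.1, -1.3, 0.5]
finger_gap: 0.0366
```

```bash
python3 sh.py w19 | egrep -v '^1[5-8]'
```

```text
28.65 [0.4605 0.0267 0.1828] [-180.      0.    177.31] [ 0.27 -0.21  1.61] 0.0364
[302 162  24  20 408] [313.49264706 172.52941176]
shaft [0.43330413 0.02518035 0.0976    ]
back row 138.5 tool [ 0.05179837 -0.00235554  0.10999974] center [0.43463008 0.02550347 0.0728105 ]
```

Emit:
jog_arm(twist=[[0,0,0],[0,0,0],[0,0,0],[0,0,0],[0,0,0],[0,0,0],[0,0,0],[0,0,0],[0,0,0],[0,0,0],[0,0,0],[0,0,0]], slide=[[0,0,-0.03],[0,0,-0.03],[0,0,-0.03],[0,0,-0.01],[0,0,0.01],[0,0,0.025],[0,0,0.04],[0,0,0.055],[0,0,0.07],[0,0,0.07],[0,0,0.07],[0,0,0.07]], gripper=[42,44,46,50,54,58,62,66,70,73,73,73])

```text
time_s: 29.85
tcp_pos: [0.4605, 0.0267, 0.1793]
ee_rot: [180.0, 0.0, 177.3]
contact_force: [0.5, -0.9, -1.1]
finger_gap: 0.0625
```

Run:
```python
from meas import *
im,g,W,Rt,p=ringmeas('w20')
print('exp shut ring back/ctr/flanks at z=.0756',[np.round(proj(W,np.array([.4345,.0252,.0756])+Rz) ,1) for Rz in ([-.026,.0012,0],[0,0,0],[0,.021,0],[0,-.021,0])])
for v in range(132,186,3):
    r=np.where(g[v,270:360].astype(int)<118)[0]; print(v,(270+r[0],270+r[-1]),g[v,288:342:3].tolist())
for u in (262,266,270,360,364,368): 
    d=np.where(g[235:330,u]<70)[0]; print(u,235+d[0],235+d[-1],end=' | ')
```

```text
29.9 [0.4605 0.0267 0.1793] [180.     0.   177.31] [-0.11 -0.09 -1.79] 0.0622
exp shut ring back/ctr/flanks at z=.0756 [array([313.7, 139.1]), array([313.8, 169.3]), array([337.8, 168.2]), array([289.9, 170.4])]
132 (np.int64(294), np.int64(294)) [221, 225, 103, 142, 157, 158, 157, 157, 156, 157, 157, 157, 158, 157, 156, 156, 147, 224]
135 (np.int64(289), np.int64(289)) [168, 140, 151, 156, 155, 158, 225, 170, 216, 195, 161, 229, 167, 158, 159, 158, 155, 142]
138 (np.int64(284), np.int64(284)) [147, 156, 156, 157, 178, 227, 230, 226, 230, 231, 231, 230, 230, 214, 171, 156, 157, 146]
141 (np.int64(279), np.int64(328)) [154, 153, 154, 229, 101, 100, 100, 102, 104, 102, 103, 104, 103, 102, 228, 204, 154, 156]
144 (np.int64(274), np.int64(330)) [157, 153, 226, 99, 102, 104, 103, 104, 102, 103, 104, 103, 103, 102, 107, 229, 169, 157]
147 (np.int64(276), np.int64(335)) [159, 223, 103, 101, 102, 101, 110, 108, 105, 145, 95, 95, 99, 103, 102, 101, 123, 157]
150 (np.int64(272), np.int64(338)) [132, 101, 100, 101, 101, 172, 172, 223, 226, 224, 226, 182, 144, 119, 102, 103, 102, 132]
153 (np.in
[... 738 characters left out ...]
101]
171 (np.int64(285), np.int64(355)) [102, 100, 79, 133, 135, 184, 180, 184, 181, 179, 179, 182, 183, 148, 151, 191, 100, 101]
174 (np.int64(285), np.int64(354)) [100, 98, 102, 128, 135, 179, 180, 182, 179, 180, 178, 180, 182, 146, 146, 86, 98, 98]
177 (np.int64(285), np.int64(343)) [99, 97, 99, 125, 129, 181, 183, 180, 186, 178, 178, 178, 181, 139, 140, 98, 95, 100]
180 (np.int64(285), np.int64(344)) [99, 98, 97, 130, 125, 177, 181, 181, 179, 180, 178, 178, 179, 135, 146, 98, 97, 98]
183 (np.int64(278), np.int64(359)) [100, 96, 135, 223, 119, 127, 180, 184, 180, 183, 178, 178, 141, 131, 223, 217, 118, 97]
262 249 306 | 266 248 327 | 270 248 307 | 360 248 305 | 364 247 305 | 368 248 306 |
```

Emit:
jog_arm(twist=[[0,0,0],[0,0,0],[0,0,0],[0,0,0],[0,0,0],[0,0,0],[0,0,0],[0,0,0],[0,0,0],[0,0,0],[0,0,0],[0,0,0]], slide=[[0,0,-0.01],[0,0,-0.02],[0,0,-0.03],[0,0,-0.04],[0,0,-0.05],[0,0,-0.06],[0,0,-0.07],[0,0,-0.08],[0,0,-0.085],[0,0,-0.085],[0,0,-0.085],[0,0,-0.085]], gripper=[70,67,64,61,58,55,52,49,46,44,42,42])

```text
time_s: 31.1
tcp_pos: [0.4605, 0.0267, 0.1836]
ee_rot: [180.0, 0.0, 177.3]
contact_force: [0.6, 1.2, 0.7]
finger_gap: 0.0362
```

```bash
python3 sh.py w21
python3 - <<'E'
from h import *
# scene/side: ring dark pixels near spindle
P=np.array([.4345,.0252,.0741])
for n in('scene','side'):
    i=shot(n,n+'21');c=cam(n);u,v=proj(c,P);print(n,u,v,'top',proj(c,P+[0,0,.0235]),'lugs',proj(c,P+[.036,.02,0]),proj(c,P+[.036,-.02,0]),'back',proj(c,P+[-.026,0,0]))
    g=cv2.cvtColor(i,cv2.COLOR_BGR2GRAY);u=int(u);v=int(v)
    for r in range(v-12,v+14): print(r,' '.join(f'{x:3d}' for x in g[r,u-16:u+17]))
E
```

```text
31.15 [0.4606 0.0267 0.1836] [1.7999e+02 1.0000e-02 1.7731e+02] [-0.42  0.3  -0.14] 0.036
[302 162  24  20 413] [313.42615012 172.34866828]
shaft [0.43334412 0.02519132 0.0976    ]
152 297 331 [148, 102, 100, 97, 220, 205, 174, 225, 225, 226, 224, 207, 204, 204, 226, 230, 230, 228, 185, 193, 222, 88, 100, 101, 224, 227]
155 307 320 [107, 102, 102, 100, 103, 225, 226, 173, 107, 120, 127, 150, 156, 150, 117, 106, 123, 228, 229, 227, 104, 104, 104, 102, 116, 90]
158 302 325 [101, 104, 100, 104, 176, 223, 97, 146, 151, 150, 152, 153, 151, 155, 156, 157, 155, 155, 123, 230, 129, 104, 103, 103, 102, 103]
161 295 328 [102, 99, 105, 179, 224, 134, 146, 149, 151, 151, 153, 157, 154, 157, 156, 155, 158, 158, 155, 114, 229, 128, 102, 101, 102, 103]
164 294 334 [101, 101, 102, 228, 128, 142, 144, 145, 172, 181, 183, 183, 178, 181, 185, 181, 159, 156, 154, 156, 175, 229, 105, 102, 99, 103]
167 294 334 [100, 101, 95, 218, 137, 136, 144, 180, 183, 183, 181, 181, 179, 178, 182, 184, 184, 169, 153, 152, 150, 225, 112, 100, 101, 102]
170 294 333 [99, 102, 87, 156, 132, 134, 183, 185, 182, 185, 181, 18
[... 7713 characters left out ...]
 116 119 126 127 127
227 132 139 150 150 132 117 121 133 151 170 179 182 176 169 162 159 154 155 153 162 170 180 186 189 184 169 143 130 124 118 115 113 116
228 135 150 171 175 161 141 138 129 120 136 156 171 180 180 179 178 176 178 177 179 185 188 186 181 161 141 133 133 127 116 107 102 107
229 135 157 182 185 179 156 140 128 102  95 115 141 160 170 176 176 180 180 178 178 178 176 167 147 126 112 125 133 133 128 124 113 114
230 138 162 186 191 181 158 137 131 110  84  86 105 122 136 149 154 161 162 159 154 149 142 131 111  91 100 124 134 132 142 156 154 149
231 145 164 185 188 175 151 137 131 121  99  80  80  92 105 117 122 123 130 122 119 115 108 100  87  86 105 124 132 142 160 178 181 178
```

Run:
```python
from h import *
def edges(row,u0,u1,lev):
    x=row[u0:u1]; idx=[u0+i+(lev-x[i])/(x[i+1]-x[i]) for i in range(len(x)-1) if (x[i]-lev)*(x[i+1]-lev)<0]; return np.round(idx,2)
for n in('w14','w15','w16','w17','w18','w19','w21'):
    g=cv2.cvtColor(cv2.imread(f'pics/{n}.png'),cv2.COLOR_BGR2GRAY).astype(float)
    print(n,'bridge',[(e[0],e[-1],round(e[-1]-e[0],2)) for v in(141,143) for e in [edges(g[v],292,336,130)] if len(e)>1],
      'col edges',edges(g[:,316],130,152,150),
      'row172',edges(g[172],278,350,125)[[0,-1]],'lug 188-200',[tuple(edges(g[v],276,352,125)[[0,-1]]) for v in(190,196,202)])
```

```text
w14 bridge [(np.float64(296.89), np.float64(326.59), np.float64(29.7))] col edges [137.64] row172 [283.34 340.59] lug 188-200 [(np.float64(281.43), np.float64(343.62)), (np.float64(281.81), np.float64(343.41)), (np.float64(281.61), np.float64(343.35))]
w15 bridge [(np.float64(298.99), np.float64(328.15), np.float64(29.16)), (np.float64(298.46), np.float64(329.62), np.float64(31.16))] col edges [135.76] row172 [284.48 342.38] lug 188-200 [(np.float64(282.71), np.float64(345.11)), (np.float64(282.83), np.float64(344.91)), (np.float64(283.77), np.float64(344.49))]
w16 bridge [(np.float64(299.47), np.float64(328.27), np.float64(28.8)), (np.float64(298.45), np.float64(329.54), np.float64(31.09))] col edges [138.52 147.9 ] row172 [284.38 342.38] lug 188-200 [(np.float64(282.3), np.float64(345.52)), (np.float64(282.6), np.float64(345.34)), (np.float64(283.45), np.float64(344.91))]
w17 bridge [(np.float64(299.49), np.float64(328.26), np.float64(28.77)), (np.float64(298.38), np.float64(329.53), np.float64(31.15))] col edges [138.53] row172 [280.82 342.41] lug 188-200 [(np.float64(282.46), np.
[... 398 characters left out ...]
4(283.41), np.float64(342.49))]
w19 bridge [(np.float64(299.06), np.float64(328.26), np.float64(29.2)), (np.float64(297.91), np.float64(329.95), np.float64(32.04))] col edges [133.75 134.16 138.51 147.92] row172 [284.11 347.46] lug 188-200 [(np.float64(282.62), np.float64(345.4)), (np.float64(282.67), np.float64(345.38)), (np.float64(283.46), np.float64(344.96))]
w21 bridge [(np.float64(298.96), np.float64(328.29), np.float64(29.33)), (np.float64(297.59), np.float64(329.97), np.float64(32.38))] col edges [133.85 134.12 138.22 147.59] row172 [284.08 347.5 ] lug 188-200 [(np.float64(282.41), np.float64(345.52)), (np.float64(282.55), np.float64(345.4)), (np.float64(283.35), np.float64(345.13))]
```

Run:
```python
from h import *
from scipy.ndimage import map_coordinates as mc
def edges(x,xs,lev):
    i=np.where(np.diff(np.sign(x-lev)))[0]; return [xs[k]+(lev-x[k])/(x[k+1]-x[k])*(xs[1]-xs[0]) for k in i]
for n in('w5','w12','w13','w14','w15','w16','w17','w18','w19','w20','w21'):
    g=cv2.cvtColor(cv2.imread(f'pics/{n}.png'),cv2.COLOR_BGR2GRAY).astype(float)
    ys=np.arange(125,175,.1) if n=='w5' else np.arange(132,150,.1)
    lev=165; es=[]
    for u in(308,312,316,320):
        c=mc(g,[ys,np.full_like(ys,u)],order=1); c0=[y for y in edges(c,ys,125) if c[min(len(c)-1,int(round((y-ys[0])*10))+15)]<118]; es.append(c0[0] if c0 else np.nan)
    e=np.nanmedian(es); out=[]
    for dv in(1.5,2.0,2.5,3,3.5):
        xs=np.arange(290,338,.1); r=mc(g,[np.full_like(xs,e+dv),xs],order=1)
        k=int((314-290)*10); L=k
        while L>0 and r[L]<130: L-=1
        R=k
        while R<len(r)-1 and r[R]<130: R+=1
        out.append(round((R-L)/10,1))
    W=camof(n);p=np.load(f'pics/{n}.npy')[:3]
    print(n,'edge',round(e,2),[round(x,1) for x in es],out,'mm/px scale if top at tool z .104/.110:',[round(np.dot(W[1].T@(np.array([p[0]-.052,p[1],p[2]-t])-W[2]),[0,0,-1])/285.5*1000,4) for t in(.104,.110)], 'at z .031', round(np.dot(W[1].T@(np.array([.428,-.317,.031])-W[2]),[0,0,-1])/285.5*1000,4))
```

```text
w5 edge 162.77 [np.float64(162.8), np.float64(162.8), np.float64(162.8), np.float64(162.8)] [26.1, 26.2, 26.1, 25.8, 25.7] mm/px scale if top at tool z .104/.110: [np.float64(0.849), np.float64(0.8691)] at z .031 0.976
w12 edge 136.75 [np.float64(136.7), np.float64(136.8), np.float64(136.7), np.float64(136.8)] [29.6, 29.6, 29.6, 29.6, 29.6] mm/px scale if top at tool z .104/.110: [np.float64(0.8486), np.float64(0.8687)] at z .031 0.8452
w13 edge 136.85 [np.float64(137.2), np.float64(136.9), np.float64(136.8), np.float64(136.8)] [29.8, 30.0, 30.0, 30.0, 30.0] mm/px scale if top at tool z .104/.110: [np.float64(0.8486), np.float64(0.8687)] at z .031 0.8534
w14 edge 137.86 [np.float64(137.9), np.float64(137.8), np.float64(137.8), np.float64(137.9)] [29.5, 29.6, 29.6, 29.8, 30.3] mm/px scale if top at tool z .104/.110: [np.float64(0.8486), np.float64(0.8686)] at z .031 0.8654
w15 edge 136.65 [np.float64(138.5), np.float64(136.6), np.float64(136.0), np.float64(136.7)] [16.3, 18.4, 29.0, 29.0, 29.1] mm/px scale if top at tool z .104/.110: [np.float64(0.8487), np.float64(0.8688)] at z .031 
[... 638 characters left out ...]
.float64(0.8686)] at z .031 1.1132
w19 edge 138.73 [np.float64(138.7), np.float64(138.7), np.float64(138.8), np.float64(138.8)] [29.4, 29.3, 29.3, 29.4, 29.7] mm/px scale if top at tool z .104/.110: [np.float64(0.8486), np.float64(0.8687)] at z .031 1.0461
w20 edge 138.85 [np.float64(138.8), np.float64(138.8), np.float64(138.9), np.float64(138.9)] [29.5, 29.4, 29.4, 29.4, 29.6] mm/px scale if top at tool z .104/.110: [np.float64(0.8486), np.float64(0.8687)] at z .031 1.0343
w21 edge 138.63 [np.float64(138.6), np.float64(138.6), np.float64(138.6), np.float64(138.6)] [29.4, 29.4, 29.5, 29.6, 29.9] mm/px scale if top at tool z .104/.110: [np.float64(0.8486), np.float64(0.8686)] at z .031 1.0484
```

Emit:
jog_arm(twist=[[0,-0.016,0],[0,-0.032,0],[0,-0.048,0],[0,-0.064,0],[0,-0.08,0],[0,-0.08,0],[0,-0.08,0]], slide=[[0.036,0,-0.007],[0.073,0,-0.014],[0.109,0,-0.02],[0.146,0,-0.027],[0.182,0,-0.034],[0.182,0,-0.034],[0.182,0,-0.034]], gripper=[42,42,42,42,42,42,42])

```text
time_s: 31.95
tcp_pos: [0.4513, 0.0271, 0.1854]
ee_rot: [180.0, 4.6, 177.3]
contact_force: [0.5, 1.2, -0.7]
finger_gap: 0.0368
```

```bash
cat > br.py <<'E'
from meas import *
from scipy.ndimage import map_coordinates as mc
import sys
def bridge(n):
    g=cv2.cvtColor(cv2.imread(f'pics/{n}.png'),cv2.COLOR_BGR2GRAY).astype(float)
    d=g[130:160,304:324]<115; f=[130+np.argmax(d[:,k])-1+(g[130+np.argmax(d[:,k])-1,304+k]-150)/(g[130+np.argmax(d[:,k])-1,304+k]-g[130+np.argmax(d[:,k]),304+k]+1e-6) for k in range(20)]
    e=np.median(f);xs=np.arange(285,342,.05);o=[]
    for dv in(1.5,2,2.5):
        r=mc(g,[np.full_like(xs,e+dv),xs],order=1);L=R=int((314-285)*20)
        while r[L]<130:L-=1
        while r[R]<130:R+=1
        o.append((xs[L],xs[R]))
    o=np.mean(o,0); W=camof(n); dep=285.5*.0251/(o[1]-o[0]); pr=W[0]
    q=np.linalg.inv(W[0])@[o.mean(),e,1]*[1,-1,-1]; P=W[2]+W[1]@(q*dep)
    print(n,'edge',round(e,2),'w',round(o[1]-o[0],2),'back top pt',np.round(P,4)); return g
def outer(g,rows):
    for v in rows:
        x=g[v]; i=np.where(x[270:360]<125)[0]; print(v,(270+i[0],270+i[-1]),end=' ')
    print()
if __name__=='__main__':
    ringmeas(sys.argv[1]); g=bridge(sys.argv[1]); outer(g,range(156,212,4))
E
python3 br.py w22; python3 -c "
from br import *
for n in('w12','w14','w17','w18','w19','w20','w21'): bridge(n)"
```

```text
32.0 [0.4514 0.0271 0.1854] [180.     4.59 177.31] [ 0.04  1.1  -0.44] 0.0366
w22 edge 138.12 w 29.28 back top pt [0.4075 0.0264 0.0748]
156 (np.int64(287), np.int64(341)) 160 (np.int64(287), np.int64(341)) 164 (np.int64(286), np.int64(353)) 168 (np.int64(283), np.int64(355)) 172 (np.int64(275), np.int64(352)) 176 (np.int64(285), np.int64(343)) 180 (np.int64(285), np.int64(343)) 184 (np.int64(283), np.int64(345)) 188 (np.int64(283), np.int64(345)) 192 (np.int64(283), np.int64(345)) 196 (np.int64(283), np.int64(345)) 200 (np.int64(284), np.int64(344)) 204 (np.int64(284), np.int64(344)) 208 (np.int64(286), np.int64(339)) 
w12 edge 136.51 w 29.55 back top pt [ 0.4288 -0.3175  0.03  ]
w14 edge 137.64 w 29.5 back top pt [ 0.4297 -0.321   0.036 ]
w17 edge 138.51 w 28.8 back top pt [0.4088 0.0265 0.1123]
w18 edge 138.51 w 28.82 back top pt [0.4088 0.0265 0.0923]
w19 edge 138.5 w 29.32 back top pt [0.4082 0.0263 0.0765]
w20 edge 138.64 w 29.4 back top pt [0.4083 0.0263 0.0737]
w21 edge 138.23 w 29.35 back top pt [0.408  0.0264 0.0775]
```

Emit:
jog_arm(twist=[[0,0,0],[0,0,0],[0,0,0],[0,0,0],[0,0,0],[0,0,0],[0,0,0],[0,0,0],[0,0,0],[0,0,0],[0,0,0]], slide=[[0,0,0],[0,0,0.005],[0,0,0.02],[0,0,0.035],[0,0,0.05],[0,0,0.066],[0,0,0.085],[0,0,0.1],[0,0,0.1],[0,0,0.1],[0,0,0.1]], gripper=[45,48,52,56,60,64,68,72,73,73,73])

```text
time_s: 33.1
tcp_pos: [0.4518, 0.0271, 0.1803]
ee_rot: [180.0, 4.6, 177.3]
contact_force: [0.3, -0.1, -1.3]
finger_gap: 0.0625
```

```bash
python3 br.py w23
```

```text
33.15 [0.4518 0.0271 0.1803] [180.     4.59 177.31] [-0.48 -0.73 -1.3 ] 0.0624
w23 edge 138.63 w 29.67 back top pt [0.4077 0.0264 0.073 ]
156 (np.int64(274), np.int64(341)) 160 (np.int64(286), np.int64(342)) 164 (np.int64(286), np.int64(357)) 168 (np.int64(271), np.int64(355)) 172 (np.int64(285), np.int64(354)) 176 (np.int64(285), np.int64(343)) 180 (np.int64(279), np.int64(343)) 184 (np.int64(284), np.int64(345)) 188 (np.int64(282), np.int64(345)) 192 (np.int64(283), np.int64(345)) 196 (np.int64(283), np.int64(345)) 200 (np.int64(283), np.int64(345)) 204 (np.int64(283), np.int64(344)) 208 (np.int64(319), np.int64(319))
```

Emit:
jog_arm(twist=[[0,0,0],[0,0,0],[0,0,0],[0,0,0],[0,0,0],[0,0,0],[0,0,0],[0,0,0],[0,0,0],[0,0,0],[0,0,0],[0,0,0]], slide=[[0,0,-0.01],[0,0,-0.025],[0,0,-0.04],[0,0,-0.055],[0,0,-0.07],[0,0,-0.08],[0,0,-0.09],[0,0,-0.1],[0,0,-0.1],[-0.015,0,-0.1],[-0.03,0,-0.1],[-0.03,0,-0.1]], gripper=[70,66,62,58,54,50,46,42,40,40,40,40])

```text
time_s: 34.35
tcp_pos: [0.4529, 0.0271, 0.1853]
ee_rot: [180.0, 4.6, 177.3]
contact_force: [-0.6, 1.0, -0.4]
finger_gap: 0.0354
```

```bash
python3 br.py w24
python3 - <<'E'
from h import *
g=cv2.cvtColor(cv2.imread('pics/w24.png'),cv2.COLOR_BGR2GRAY)
for v in range(150,192,2): print(v,g[v,288:342].tolist()[::2])
E
```

```text
34.4 [0.4529 0.0271 0.1853] [180.     4.57 177.31] [-0.78  0.58 -1.07] 0.0353
w24 edge 136.14 w 29.03 back top pt [0.4078 0.0267 0.072 ]
156 (np.int64(276), np.int64(341)) 160 (np.int64(286), np.int64(342)) 164 (np.int64(285), np.int64(354)) 168 (np.int64(273), np.int64(354)) 172 (np.int64(285), np.int64(343)) 176 (np.int64(285), np.int64(359)) 180 (np.int64(281), np.int64(343)) 184 (np.int64(282), np.int64(345)) 188 (np.int64(282), np.int64(345)) 192 (np.int64(283), np.int64(345)) 196 (np.int64(283), np.int64(344)) 200 (np.int64(283), np.int64(344)) 204 (np.int64(285), np.int64(342)) 208 (np.int64(285), np.int64(342)) 
150 [224, 148, 102, 100, 97, 217, 148, 121, 220, 224, 223, 223, 226, 221, 222, 224, 227, 227, 223, 136, 167, 172, 98, 103, 106, 155, 222]
152 [221, 95, 101, 103, 101, 79, 171, 223, 223, 223, 222, 171, 146, 126, 148, 202, 227, 227, 226, 227, 132, 80, 101, 103, 102, 154, 224]
154 [90, 104, 101, 104, 102, 108, 225, 223, 224, 122, 101, 105, 105, 106, 107, 105, 110, 151, 227, 226, 227, 108, 103, 105, 100, 106, 79]
156 [103, 103, 102, 102, 104, 172, 224, 169, 99, 102, 137, 
[... 1695 characters left out ...]
 212, 224, 210, 99, 99, 100]
182 [99, 105, 130, 137, 222, 221, 121, 120, 176, 180, 179, 182, 178, 179, 180, 177, 178, 177, 142, 129, 154, 220, 221, 192, 221, 96, 99]
184 [99, 98, 101, 99, 129, 192, 209, 118, 123, 164, 178, 180, 178, 177, 180, 178, 175, 132, 127, 152, 218, 221, 102, 100, 99, 99, 102]
186 [104, 100, 100, 97, 99, 133, 157, 207, 131, 118, 139, 165, 180, 177, 176, 152, 127, 127, 172, 219, 221, 193, 98, 97, 99, 101, 113]
188 [97, 102, 101, 100, 99, 99, 151, 151, 83, 86, 117, 118, 122, 122, 121, 122, 147, 175, 221, 222, 224, 102, 100, 99, 98, 100, 110]
190 [99, 106, 101, 99, 98, 98, 100, 88, 102, 100, 98, 153, 152, 151, 134, 168, 218, 223, 222, 223, 131, 100, 99, 100, 99, 111, 111]
```

Run:
```python
from h import *
def onx(c,uv,x): p,d=ray(c,uv); return p+d*(x-p[0])/d[0]
for n in('w24','w21','w19','w20'):
    c=camof(n); g=cv2.cvtColor(cv2.imread(f'pics/{n}.png'),cv2.COLOR_BGR2GRAY)
    print(n,'tcp z',np.load(f'pics/{n}.npy')[2],'col 314:',g[146:172,314].tolist())
c=camof('w24')
for v in(152.5,155,155.5,156): print(v,'rim z@x=.4194',round(onx(c,(314,v),.4194)[2],4),'hub x at z .07',onz(c,(314,v),.07)[0])
print('taper base (z top-6) row? near edge top face row 163: x at z .0976',onz(c,(314,163),.0976)[0], 'far edge 187', onz(c,(314,187),.0976)[0])
# height from top-face apparent diameter in several images
for n in('w16','w17','w18'):
    c=camof(n);g=cv2.cvtColor(cv2.imread(f'pics/{n}.png'),cv2.COLOR_BGR2GRAY); m=((g>168)&(g<197)).astype(np.uint8);m[:152]=0;m[186:]=0;m[:,:300]=0;m[:,329:]=0
    k,l,st,ce=cv2.connectedComponentsWithStats(m);i=1+np.argmax(st[1:,4]); print(n,ce[i],'area',st[i,4],'eq diam px',np.sqrt(4*st[i,4]/np.pi))
    dep=np.sqrt(.0105**2*np.pi*285.5**2*1.0/st[i,4]); q=np.linalg.inv(c[0])@[*ce[i],1]*[1,-1,-1]; print((c[2]+c[1]@(q*dep)))
```

```text
w24 tcp z 0.18531090030528755 col 314: [133, 219, 222, 222, 221, 223, 126, 105, 106, 121, 153, 154, 153, 154, 154, 155, 155, 176, 176, 176, 176, 175, 177, 178, 178, 177]
w21 tcp z 0.1835976038197516 col 314: [104, 107, 174, 222, 224, 225, 204, 118, 105, 156, 153, 152, 151, 152, 151, 154, 178, 180, 178, 181, 179, 179, 181, 181, 183, 180]
w19 tcp z 0.18283526891349539 col 314: [100, 104, 176, 223, 224, 224, 204, 120, 104, 144, 151, 152, 152, 152, 151, 153, 173, 179, 179, 181, 179, 178, 180, 180, 181, 182]
w20 tcp z 0.17933855109765504 col 314: [102, 105, 126, 220, 224, 223, 224, 174, 111, 102, 155, 152, 152, 151, 152, 152, 152, 177, 179, 178, 179, 178, 178, 180, 181, 181]
152.5 rim z@x=.4194 0.0838 hub x at z .07 0.42258972538993456
155 rim z@x=.4194 0.0928 hub x at z .07 0.4248501662138452
155.5 rim z@x=.4194 0.0945 hub x at z .07 0.4253040800052047
156 rim z@x=.4194 0.0962 hub x at z .07 0.4257586052076783
taper base (z top-6) row? near edge top face row 163: x at z .0976 0.4247697051797071 far edge 187 0.4452399011363141
w16 [314.71197411 162.68608414] area 309 eq diam px 19.83509564693766
[0.43615632 0.02506736 0.08866426]
w17 [314.03641457 164.49019608] area 357 eq diam px 21.320096563347295
[0.43645423 0.02493849 0.08709639]
w18 [313.88277512 168.82057416] area 418 eq diam px 23.06976657227589
[0.43616232 0.02503918 0.08931293]
```

Emit:
jog_arm(twist=[[0,0.02,0],[0,0.04,0],[0,0.06,0],[0,0.08,0],[0,0.08,0],[0,0.08,0]], slide=[[-0.045,0,0],[-0.09,0,0],[-0.134,0,0],[-0.178,0,0.01],[-0.178,0,0.01],[-0.178,0,0.01]], gripper=[40,40,40,40,40,40])

```text
time_s: 35.0
tcp_pos: [0.462, 0.0266, 0.1854]
ee_rot: [-180.0, -0.0, 177.3]
contact_force: [-0.6, 0.2, -2.6]
finger_gap: 0.0352
```

```bash
python3 br.py w25
python3 - <<'E'
from h import *
from scipy.ndimage import map_coordinates as mc
for n in('w16','w17','w18'):
    c=camof(n);g=cv2.cvtColor(cv2.imread(f'pics/{n}.png'),cv2.COLOR_BGR2GRAY).astype(float)
    best=[]
    v0={'w16':162.7,'w17':164.6,'w18':169}[n]
    for v in np.arange(v0-1.5,v0+1.6,.5):
        xs=np.arange(294,336,.05);r=mc(cv2.GaussianBlur(g,(1,3),0),[np.full_like(xs,v),xs],order=1);k=int(20*20)
        L=R=k
        while r[L]>160:L-=1
        while r[R]>168:R+=1
        best.append((xs[R]-xs[L],(xs[R]+xs[L])/2))
    w=np.median([b[0] for b in best]);dep=285.5*.021/w;q=np.linalg.inv(c[0])@[np.median([b[1] for b in best]),v0,1]*[1,-1,-1]
    print(n,round(w,2),np.round(c[2]+c[1]@(q*dep),4))
E
```

```text
35.05 [0.4618 0.0266 0.1854] [-1.8000e+02 -1.0000e-02  1.7731e+02] [-0.58  0.96 -1.75] 0.0352
w25 edge 135.1 w 19.12 back top pt [ 0.4186  0.0246 -0.0549]
156 (np.int64(287), np.int64(341)) 160 (np.int64(287), np.int64(341)) 164 (np.int64(286), np.int64(342)) 168 (np.int64(285), np.int64(354)) 172 (np.int64(285), np.int64(356)) 176 (np.int64(285), np.int64(342)) 180 (np.int64(285), np.int64(343)) 184 (np.int64(281), np.int64(352)) 188 (np.int64(283), np.int64(345)) 192 (np.int64(283), np.int64(344)) 196 (np.int64(283), np.int64(345)) 200 (np.int64(283), np.int64(343)) 204 (np.int64(285), np.int64(342)) 208 (np.int64(285), np.int64(342)) 
w16 19.85 [0.4362 0.0249 0.0889]
w17 21.3 [0.4366 0.0248 0.0869]
w18 23.1 [0.4363 0.0249 0.0897]
```

Emit:
jog_arm(twist=[[0,0,0],[0,0,0],[0,0,0],[0,0,0],[0,0,0],[0,0,0]], slide=[[-0.02,-0.01,0],[-0.02,-0.01,0.03],[-0.02,-0.01,0.06],[-0.02,-0.01,0.09],[-0.02,-0.01,0.09],[-0.02,-0.01,0.09]], gripper=[40,40,40,40,40,40])

```text
time_s: 35.65
tcp_pos: [0.4628, 0.0261, 0.181]
ee_rot: [180.0, -0.0, 177.3]
contact_force: [-0.6, 1.4, -1.0]
finger_gap: 0.0351
```

Emit:
jog_arm(twist=[[0,0,0],[0,0,0],[0,0,0],[0,0,0]], slide=[[0,0,0.03],[0,0,0.03],[0,0,0.03],[0,0,0.03]], gripper=[40,40,40,40])

```text
time_s: 36.05
tcp_pos: [0.4628, 0.0261, 0.1796]
ee_rot: [180.0, -0.0, 177.3]
contact_force: [-1.0, 0.6, 0.6]
finger_gap: 0.0351
```

```bash
sed -i 's/d=g\[130:160,304:324\]<115/d=(g[130:160,304:324]<112)\&(g[133:163,304:324]<112)/' br.py; python3 br.py w26
python3 - <<'E'
from h import *
g=cv2.cvtColor(cv2.imread('pics/w26.png'),cv2.COLOR_BGR2GRAY)
for v in list(range(134,150,2))+list(range(150,192,4)): print(v,g[v,288:342].tolist()[::2])
E
```

```text
36.1 [0.4628 0.0261 0.1796] [-180.      0.    177.31] [-0.56  0.8   1.36] 0.0349
w26 edge 136.2 w 29.8 back top pt [0.4083 0.0268 0.0767]
156 (np.int64(287), np.int64(342)) 160 (np.int64(277), np.int64(342)) 164 (np.int64(286), np.int64(343)) 168 (np.int64(282), np.int64(359)) 172 (np.int64(285), np.int64(355)) 176 (np.int64(285), np.int64(344)) 180 (np.int64(283), np.int64(345)) 184 (np.int64(283), np.int64(354)) 188 (np.int64(283), np.int64(345)) 192 (np.int64(283), np.int64(345)) 196 (np.int64(283), np.int64(345)) 200 (np.int64(284), np.int64(344)) 204 (np.int64(285), np.int64(343)) 208 (np.int64(286), np.int64(340)) 
134 [121, 142, 150, 157, 157, 157, 155, 178, 226, 229, 223, 227, 232, 232, 230, 233, 231, 229, 202, 213, 173, 161, 161, 159, 158, 157, 141]
136 [147, 156, 155, 155, 156, 166, 156, 130, 131, 134, 163, 163, 165, 167, 166, 168, 168, 165, 166, 203, 201, 227, 159, 158, 156, 157, 146]
138 [155, 155, 152, 154, 186, 227, 107, 94, 93, 103, 103, 101, 102, 102, 101, 99, 99, 100, 100, 91, 94, 167, 215, 151, 158, 158, 154]
140 [156, 155, 153, 194, 227, 228, 91, 96, 97, 99, 99, 98
[... 1341 characters left out ...]
 176, 69, 96, 95, 95]
174 [96, 95, 90, 95, 117, 126, 127, 180, 181, 183, 182, 180, 184, 181, 180, 180, 179, 178, 182, 182, 138, 141, 118, 96, 92, 95, 94]
178 [98, 95, 95, 92, 157, 146, 122, 127, 179, 181, 184, 183, 181, 183, 181, 178, 180, 177, 176, 133, 132, 145, 117, 93, 93, 94, 95]
182 [95, 95, 136, 201, 221, 225, 198, 119, 119, 154, 179, 181, 184, 180, 180, 182, 179, 155, 127, 128, 188, 220, 222, 168, 177, 96, 96]
186 [107, 104, 106, 106, 105, 153, 224, 225, 221, 146, 119, 117, 118, 121, 122, 123, 125, 128, 218, 221, 218, 190, 104, 104, 104, 105, 115]
190 [97, 103, 103, 104, 104, 102, 108, 152, 154, 178, 209, 221, 224, 223, 226, 225, 224, 191, 143, 140, 151, 105, 105, 105, 105, 113, 109]
```

Emit:
jog_arm(twist=[[0,0,0],[0,0,0],[0,0,0],[0,0,0],[0,0,0],[0,0,0]], slide=[[0,0,-0.06],[-0.02,0,-0.12],[-0.02,0,-0.16],[-0.02,0,-0.16],[-0.02,0,-0.16],[-0.02,0,-0.16]], gripper=[40,40,40,40,40,40])

```text
time_s: 36.7
tcp_pos: [0.4638, 0.026, 0.1876]
ee_rot: [-180.0, 0.0, 177.3]
contact_force: [-1.7, -0.1, 0.3]
finger_gap: 0.035
```

```bash
python3 br.py w27|head -2
python3 - <<'E'
from br import *
bridge('w25')
g=cv2.cvtColor(cv2.imread('pics/w27.png'),cv2.COLOR_BGR2GRAY)
for v in list(range(134,146,2))+list(range(150,186,4)): print(v,g[v,288:342].tolist()[::2])
E
```

```text
36.75 [0.4638 0.026  0.1876] [-180.      0.    177.31] [-1.97 -0.22  0.12] 0.0349
w27 edge 132.12 w 14.5 back top pt [ 0.4263  0.0198 -0.1761]
w25 edge 135.1 w 19.12 back top pt [ 0.4186  0.0246 -0.0549]
134 [143, 150, 155, 156, 157, 157, 176, 120, 120, 119, 119, 116, 119, 117, 116, 140, 142, 134, 133, 132, 113, 216, 157, 157, 157, 158, 142]
136 [157, 156, 154, 154, 157, 208, 226, 103, 105, 106, 105, 106, 105, 105, 106, 107, 106, 107, 105, 107, 107, 196, 210, 158, 160, 156, 148]
138 [156, 155, 153, 156, 227, 228, 131, 106, 107, 105, 106, 107, 106, 109, 107, 107, 108, 107, 107, 107, 106, 163, 230, 226, 158, 159, 156]
140 [156, 155, 154, 222, 112, 102, 105, 104, 102, 104, 105, 105, 104, 106, 105, 105, 106, 106, 106, 106, 106, 104, 119, 230, 227, 160, 159]
142 [156, 157, 145, 110, 104, 106, 104, 104, 104, 176, 181, 183, 132, 111, 94, 114, 145, 145, 105, 105, 106, 104, 103, 104, 144, 198, 158]
144 [158, 118, 103, 104, 104, 104, 102, 161, 223, 186, 130, 177, 204, 201, 203, 183, 138, 142, 217, 183, 105, 104, 105, 105, 104, 111, 159]
150 [95, 107, 106, 106, 105, 106, 143, 225, 228, 173, 107
[... 488 characters left out ...]
 103, 107]
166 [106, 100, 101, 100, 152, 131, 136, 149, 186, 183, 181, 187, 181, 183, 180, 179, 180, 184, 183, 175, 147, 147, 220, 65, 103, 102, 103]
170 [89, 103, 98, 102, 103, 128, 128, 158, 182, 185, 182, 180, 185, 181, 182, 180, 179, 179, 184, 182, 140, 142, 93, 101, 102, 100, 103]
174 [100, 102, 100, 97, 99, 115, 122, 126, 179, 182, 183, 183, 182, 185, 182, 179, 179, 178, 179, 136, 135, 143, 102, 100, 101, 101, 101]
178 [102, 99, 145, 227, 222, 225, 213, 120, 120, 153, 179, 183, 183, 179, 183, 182, 179, 166, 129, 130, 165, 223, 225, 216, 149, 102, 101]
182 [104, 86, 99, 129, 159, 221, 224, 225, 219, 132, 117, 119, 122, 126, 124, 123, 124, 125, 186, 221, 219, 222, 186, 109, 81, 101, 103]
```

Emit:
jog_arm(twist=[[0,0,0],[0,0,0],[0,0,0],[0,0,0],[0,0,0],[0,0,0],[0,0,0]], slide=[[0.03,0,-0.1],[0.05,0,-0.25],[0.05,0,-0.4],[0.05,0,-0.55],[0.05,0,-0.7],[0.05,0,-0.7],[0.05,0,-0.7]], gripper=[40,40,40,40,40,40,40])

```text
time_s: 37.45
tcp_pos: [0.4614, 0.0261, 0.2227]
ee_rot: [-180.0, 0.0, 177.3]
contact_force: [-0.2, -0.6, -2.4]
finger_gap: 0.0352
```

```bash
ls -l --time-sort --time=mtime pics/scene0.png; date; python3 br.py w28
python3 - <<'E'
from br import *
g=cv2.cvtColor(cv2.imread('pics/w28.png'),cv2.COLOR_BGR2GRAY)
for v in list(range(130,146,2))+list(range(150,190,3)): print(v,g[v,284:346].tolist()[::2])
E
```

```text
Sat Dec  5 14:14:57 UTC 2026
37.5 [0.4613 0.0261 0.2223] [-1.8000e+02 -1.0000e-02  1.7731e+02] [-0.04 -0.78 -2.16] 0.035
w28 edge 136.1 w 17.78 back top pt [ 0.4221  0.0233 -0.0459]
156 (np.int64(287), np.int64(340)) 160 (np.int64(287), np.int64(349)) 164 (np.int64(287), np.int64(359)) 168 (np.int64(287), np.int64(348)) 172 (np.int64(286), np.int64(358)) 176 (np.int64(286), np.int64(341)) 180 (np.int64(284), np.int64(342)) 184 (np.int64(283), np.int64(344)) 188 (np.int64(283), np.int64(344)) 192 (np.int64(283), np.int64(344)) 196 (np.int64(283), np.int64(344)) 200 (np.int64(283), np.int64(344)) 204 (np.int64(285), np.int64(342)) 208 (np.int64(285), np.int64(342)) 
130 [226, 222, 221, 222, 226, 119, 139, 148, 157, 157, 159, 158, 198, 205, 209, 213, 214, 214, 211, 166, 160, 162, 158, 159, 156, 161, 146, 231, 230, 228, 226]
132 [221, 222, 225, 168, 135, 145, 157, 158, 159, 159, 179, 211, 229, 226, 230, 233, 231, 233, 233, 232, 195, 212, 161, 161, 159, 160, 150, 181, 227, 227, 228]
134 [224, 227, 118, 142, 152, 155, 154, 155, 166, 183, 224, 228, 230, 227, 228, 231, 232, 232, 232, 231, 23
[... 2455 characters left out ...]
103, 106, 103, 217, 221, 219, 128, 151, 152, 156, 180, 223, 221, 225, 225, 227, 226, 224, 224, 190, 142, 219, 222, 223, 219, 66, 103, 105, 107, 153]
183 [107, 103, 106, 110, 220, 219, 223, 214, 132, 153, 132, 90, 106, 154, 152, 151, 153, 153, 131, 140, 216, 222, 223, 224, 223, 222, 87, 101, 106, 106, 119]
186 [101, 104, 104, 105, 104, 104, 167, 224, 220, 135, 97, 102, 104, 138, 157, 139, 171, 217, 220, 222, 224, 224, 222, 219, 106, 102, 104, 104, 107, 114, 111]
189 [100, 170, 107, 103, 102, 104, 103, 141, 217, 213, 134, 109, 120, 129, 217, 220, 221, 224, 225, 222, 224, 203, 141, 104, 103, 103, 104, 103, 108, 133, 111]ls: unrecognized option '--time-sort'
Try 'ls --help' for more information.
```

Emit:
jog_arm(twist=[[0,0,0],[0,0,0],[0,0,0],[0,0,0],[0,0,0],[0,0,0],[0,0,0],[0,0,0],[0,0,0],[0,0,0],[0,0,0],[0,0,0]], slide=[[0,0,-0.4],[0,0,-0.8],[0,-0.4,-0.9],[-0.1,-1.1,-0.9],[-0.2,-1.8,-0.9],[-0.3,-2.6,-0.9],[-0.4,-3.4,-0.9],[-0.5,-4.2,-0.9],[-0.6,-5,-0.9],[-0.7,-5.8,-0.9],[-0.75,-6.5,-0.9],[-0.75,-6.87,-0.9]], gripper=[40,40,40,40,40,40,40,40,40,40,40,40])

```text
time_s: 38.7
tcp_pos: [0.4822, -0.3211, 0.2665]
ee_rot: [180.0, -0.1, 177.2]
contact_force: [0.0, 0.7, -1.1]
finger_gap: 0.0349
```

Emit:
jog_arm(twist=[[0,0,0],[0,0,0],[0,0,0],[0,0,0],[0,0,0],[0,0,0]], slide=[[0,0,0.3],[0,0,0.8],[0,0,1.3],[0,0,1.6],[0,0,1.6],[0,0,1.6]], gripper=[40,40,40,40,40,40])

```text
time_s: 39.3
tcp_pos: [0.4828, -0.3184, 0.1882]
ee_rot: [-180.0, 0.0, 177.3]
contact_force: [-0.2, -0.4, -1.6]
finger_gap: 0.0351
```

```bash
date; ls -l --full-time pics/scene0.png | cut -c30-80
python3 - <<'E'
from meas import *
ringmeas('w29')
np.save('pics/wrist0.npy',np.array([.674855,-.000026,.2307116,-179.947,0,89.999]))
g0=cv2.cvtColor(cv2.imread('pics/wrist0.png'),cv2.COLOR_BGR2GRAY)
for v in range(144,184,2): print(v,g0[v,56:104:2].tolist())
g6=cv2.cvtColor(cv2.imread('pics/w6.png'),cv2.COLOR_BGR2GRAY)
print()
for v in range(146,178,2): print(v,g6[v,106:146:2].tolist())
E
```

```text
Sat Dec  5 14:15:51 UTC 2026
07 2026-12-05 13:55:32.940129451 +0000 pics/scene0.
39.35 [ 0.483  -0.3186  0.1889] [-1.7996e+02  7.0000e-02  1.7733e+02] [ 0.83  0.85 -1.67] 0.0355
144 [134, 133, 135, 136, 137, 138, 135, 131, 136, 138, 106, 103, 220, 221, 222, 222, 219, 217, 215, 187, 106, 105, 104, 103]
146 [135, 134, 135, 131, 135, 137, 134, 132, 134, 136, 135, 188, 221, 222, 222, 220, 218, 219, 221, 218, 214, 180, 100, 98]
148 [133, 134, 133, 133, 134, 135, 131, 133, 125, 113, 94, 97, 96, 90, 88, 101, 133, 190, 217, 216, 214, 215, 218, 130]
150 [134, 130, 128, 131, 135, 154, 148, 148, 143, 144, 140, 139, 101, 83, 83, 84, 82, 83, 87, 99, 132, 219, 218, 217]
152 [141, 136, 134, 137, 153, 149, 145, 142, 141, 140, 136, 132, 131, 130, 83, 82, 81, 82, 80, 82, 82, 92, 216, 217]
154 [139, 140, 135, 152, 150, 153, 149, 145, 138, 137, 131, 129, 130, 129, 129, 100, 81, 81, 80, 82, 81, 83, 92, 217]
156 [133, 136, 141, 150, 173, 171, 171, 171, 171, 166, 136, 128, 127, 127, 131, 127, 83, 83, 83, 82, 81, 82, 82, 95]
158 [135, 137, 137, 171, 169, 172, 170, 167, 168, 168, 168, 135, 125, 125, 126, 125
[... 2447 characters left out ...]
7, 169, 170, 168, 165, 165, 166, 167, 134, 133, 135, 82, 79, 81, 213, 212]
166 [136, 136, 137, 135, 133, 168, 169, 169, 170, 166, 166, 154, 126, 125, 128, 80, 79, 175, 214, 215]
168 [137, 134, 134, 135, 142, 138, 156, 170, 167, 172, 164, 123, 121, 124, 94, 79, 142, 214, 210, 110]
170 [133, 135, 133, 131, 133, 133, 129, 129, 122, 122, 118, 120, 120, 104, 145, 211, 216, 215, 218, 216]
172 [132, 134, 137, 136, 134, 136, 134, 132, 133, 129, 138, 149, 139, 163, 217, 216, 213, 217, 219, 217]
174 [135, 131, 137, 134, 138, 133, 135, 133, 137, 138, 139, 136, 139, 131, 133, 167, 216, 213, 217, 219]
176 [134, 134, 134, 131, 132, 130, 135, 135, 136, 139, 139, 138, 136, 135, 135, 136, 132, 165, 150, 152]
```

Run:
```python
from h import *
rs=[]
for n,(u0,u1,v0,v1,lo,hi) in dict(wrist0=(58,86,154,177,159,180),w6=(108,134,154,170,159,180),w16=(300,332,152,176,166,197),w17=(299,330,152,182,166,197),w18=(299,330,152,186,166,197)).items():
    g=cv2.cvtColor(cv2.imread(f'pics/{n}.png'),cv2.COLOR_BGR2GRAY);m=np.zeros_like(g);m[v0:v1,u0:u1]=((g>lo)&(g<hi))[v0:v1,u0:u1]
    k,l,st,ce=cv2.connectedComponentsWithStats(m);i=1+np.argmax(st[1:,4]);print(n,ce[i],st[i]);rs.append(ray(camof(n),ce[i]))
for s in([0,1,2,3,4],[0,3],[1,3],[0,1],[0,4]): x,e=tri([rs[i] for i in s]);print(s,np.round(x,4),np.round(e,4))
```

```text
wrist0 [ 71.04191617 164.51497006] [ 61 155  21  20 334]
w6 [120.7032967  161.68681319] [113 155  16  15 182]
w16 [314.72063492 162.63492063] [305 153  20  20 315]
w17 [314.06906077 164.47237569] [304 154  21  22 362]
w18 [313.89786223 168.85985748] [303 158  23  23 421]
[0, 1, 2, 3, 4] [0.4346 0.025  0.0974] [0.0006 0.0001 0.0002 0.0002 0.0002]
[0, 3] [0.4346 0.0248 0.0974] [0.0004 0.0004]
[1, 3] [0.4346 0.0252 0.0977] [0.0001 0.0001]
[0, 1] [0.4347 0.0246 0.0973] [0.0002 0.0002]
[0, 4] [0.4346 0.0248 0.0974] [0.0004 0.0004]
```

Emit:
jog_arm(twist=[[0,0,0],[0,0,0],[0,0,0],[0,0,0],[0,0,0],[0,0,0],[0,0,0],[0,0,0],[0,0,0],[0,0,0]], slide=[[0,0,0.12],[0,0,0.25],[0,0,0.38],[0,0,0.5],[0,0,0.6],[0,0,0.7],[0,0,0.8],[0,0,0.88],[0,0,0.94],[0,0,0.94]], gripper=[40,40,40,40,40,40,40,40,40,40])

```text
time_s: 40.35
tcp_pos: [0.4828, -0.3188, 0.1407]
ee_rot: [-180.0, 0.0, 177.3]
contact_force: [0.5, 0.5, 2.1]
finger_gap: 0.0354
```

Emit:
jog_arm(twist=[[0,0,0],[0,0,0],[0,0,0],[0,0,0],[0,0,0],[0,0,0],[0,0,0],[0,0,0],[0,0,0],[0,0,0],[0,0,0],[0,0,0]], slide=[[0,0,0],[0,0,0.005],[0,0,0.02],[0,0,0.035],[0,0,0.05],[0,0,0.06],[0,0,0.07],[0,0,0.08],[0,0,0.08],[0,0,0.08],[0,0,0.08],[0,0,0.08]], gripper=[45,48,52,56,60,64,68,72,73,73,73,73])

```text
time_s: 41.55
tcp_pos: [0.4826, -0.3187, 0.1366]
ee_rot: [-180.0, -0.0, 177.3]
contact_force: [-0.1, -0.1, -2.1]
finger_gap: 0.0626
```

Run:
```python
from meas import *
im,g,W,Rt,p=ringmeas('w30')
for v in list(range(126,150,2))+list(range(150,214,4)): print(v,g[v,276:358].tolist()[::2])
```

```text
41.6 [ 0.4826 -0.3188  0.1366] [-180.      0.    177.31] [ 0.3   1.29 -2.15] 0.0623
126 [139, 133, 132, 134, 138, 139, 136, 136, 180, 228, 231, 231, 232, 230, 230, 230, 227, 225, 226, 226, 229, 230, 230, 230, 231, 235, 232, 230, 224, 227, 228, 229, 218, 140, 139, 138, 137, 139, 140, 139, 142]
128 [138, 135, 134, 134, 138, 142, 142, 195, 228, 231, 232, 230, 229, 231, 228, 227, 227, 227, 227, 229, 230, 230, 230, 233, 234, 231, 226, 226, 228, 228, 231, 232, 232, 228, 139, 137, 136, 138, 140, 138, 143]
130 [137, 132, 137, 138, 141, 142, 221, 230, 231, 231, 229, 231, 229, 225, 226, 226, 227, 229, 230, 230, 230, 232, 234, 231, 227, 225, 228, 228, 230, 232, 232, 232, 232, 233, 230, 133, 135, 139, 140, 142, 144]
132 [139, 132, 136, 139, 141, 223, 231, 231, 228, 228, 230, 226, 225, 225, 226, 229, 230, 231, 230, 231, 234, 231, 228, 225, 228, 228, 227, 232, 232, 232, 231, 233, 233, 232, 230, 229, 140, 141, 142, 140, 140]
134 [139, 135, 135, 141, 182, 231, 230, 228, 229, 226, 224, 225, 225, 227, 230, 231, 230, 230, 233, 232, 228, 224, 226, 227, 228, 230, 232, 232, 231, 232, 233, 232, 231, 229, 2
[... 4002 characters left out ...]
105, 108, 101, 101, 103, 146, 145, 145, 143, 144, 148, 147, 141, 142, 140]
202 [140, 141, 143, 143, 141, 140, 141, 142, 101, 102, 100, 101, 140, 104, 107, 104, 104, 103, 108, 139, 141, 141, 99, 104, 105, 104, 104, 102, 101, 100, 104, 140, 143, 143, 140, 142, 147, 143, 143, 142, 145]
206 [143, 144, 141, 141, 142, 139, 140, 137, 138, 100, 99, 99, 135, 181, 178, 179, 179, 174, 147, 136, 140, 142, 164, 177, 175, 177, 174, 173, 98, 100, 108, 143, 142, 141, 143, 140, 144, 149, 147, 141, 141]
210 [142, 143, 140, 137, 140, 138, 143, 143, 143, 142, 142, 146, 150, 178, 174, 176, 181, 181, 152, 141, 144, 147, 163, 174, 175, 179, 180, 179, 146, 142, 139, 141, 146, 146, 148, 147, 146, 143, 140, 141, 143]
```

Emit:
jog_arm(twist=[[0,0,0],[0,0,0],[0,0,0],[0,0,0],[0,0,0],[0,0,0],[0,0,0],[0,0,0],[0,0,0],[0,0,0],[0,0,0],[0,0,0]], slide=[[0,0,0.01],[0,0,0],[0,0,-0.01],[0,0,-0.025],[0,0,-0.04],[0,0,-0.055],[0,0,-0.07],[0,0,-0.085],[0,0,-0.095],[0,0,-0.1],[0,0,-0.1],[0,0,-0.1]], gripper=[73,70,67,63,60,57,54,51,48,45,42,40])

```text
time_s: 42.8
tcp_pos: [0.4827, -0.3188, 0.1417]
ee_rot: [-180.0, 0.0, 177.3]
contact_force: [-0.3, -0.7, 0.2]
finger_gap: 0.0349
```

Emit:
jog_arm(twist=[[0,0,0],[0,0,0],[0,0,0],[0,0,0],[0,0,0],[0,0,0],[0,0,0],[0,0,0],[0,0,0],[0,0,0],[0,0,0]], slide=[[0,0,0],[0,0,-0.02],[0,0,-0.06],[0,0,-0.15],[0,0,-0.35],[0,0,-0.7],[0,0,-1.2],[0,0,-1.8],[0,0,-2.4],[0,0,-2.5],[0,0,-2.5]], gripper=[40,40,40,40,40,40,40,40,40,40,40])

```text
time_s: 43.9
tcp_pos: [0.4829, -0.3189, 0.2684]
ee_rot: [-179.9, 0.1, 177.3]
contact_force: [0.8, 0.3, -2.9]
finger_gap: 0.0352
```

Run:
```python
from meas import *
im,g,W,Rt,p=ringmeas('w31')
for v in list(range(134,146,1))+list(range(150,214,4)): print(v,g[v,276:358].tolist()[::2])
```

```text
43.95 [ 0.4826 -0.3187  0.2667] [-1.7999e+02  2.0000e-02  1.7731e+02] [-0.36 -0.1  -2.06] 0.035
134 [144, 143, 139, 145, 139, 139, 143, 161, 230, 233, 233, 233, 235, 232, 228, 230, 85, 65, 67, 63, 65, 65, 61, 65, 63, 121, 231, 231, 234, 235, 235, 233, 233, 235, 188, 148, 147, 148, 149, 145, 146]
135 [146, 143, 140, 144, 144, 140, 143, 181, 234, 233, 233, 236, 232, 228, 231, 230, 63, 65, 64, 64, 64, 65, 63, 64, 62, 68, 199, 233, 236, 234, 232, 233, 234, 234, 200, 146, 149, 147, 148, 146, 145]
136 [149, 144, 140, 139, 143, 141, 144, 224, 232, 232, 235, 233, 228, 230, 230, 153, 63, 64, 64, 64, 65, 63, 62, 65, 66, 62, 91, 235, 235, 232, 233, 234, 234, 231, 229, 146, 150, 144, 145, 143, 143]
137 [147, 148, 142, 142, 140, 139, 143, 233, 232, 234, 232, 228, 230, 230, 234, 74, 63, 65, 63, 65, 63, 65, 65, 64, 64, 62, 66, 234, 233, 232, 234, 234, 232, 231, 230, 147, 152, 143, 147, 144, 139]
138 [145, 145, 142, 145, 143, 142, 142, 233, 234, 233, 229, 229, 230, 233, 234, 61, 64, 63, 64, 64, 65, 64, 62, 66, 64, 66, 68, 233, 232, 233, 234, 231, 231, 230, 231, 147, 149, 144, 145, 143, 143]
139 [144
[... 4006 characters left out ...]
06, 106, 107, 106, 110, 109, 111, 146, 104, 118, 145, 143, 139, 145, 149, 144]
202 [142, 145, 149, 147, 102, 181, 99, 100, 99, 99, 178, 185, 181, 181, 179, 168, 148, 149, 146, 144, 142, 146, 152, 124, 176, 174, 175, 175, 173, 100, 111, 110, 145, 99, 120, 144, 144, 142, 145, 147, 149]
206 [142, 144, 144, 144, 101, 174, 101, 101, 100, 97, 170, 181, 176, 177, 184, 174, 147, 150, 145, 146, 143, 145, 143, 123, 173, 172, 173, 180, 180, 110, 111, 112, 159, 119, 142, 143, 151, 150, 146, 142, 144]
210 [144, 145, 146, 146, 142, 153, 98, 100, 99, 99, 165, 183, 183, 179, 178, 173, 149, 126, 127, 118, 116, 128, 135, 126, 180, 179, 176, 177, 177, 111, 110, 113, 161, 131, 144, 142, 145, 143, 142, 141, 144]
```

Emit:
jog_arm(twist=[[0,0,0],[0,0,0],[0,0,0],[0,0,0],[0,0,0],[0,0,0],[0,0,0],[0,0,0],[0,0,0],[0,0,0],[0,0,0],[0,0,0]], slide=[[0,0.3,0],[0.1,0.9,0],[0.2,1.6,0],[0.3,2.3,0],[0.4,3,0],[0.5,3.7,0],[0.6,4.4,0],[0.7,5.1,0],[0.77,5.8,0],[0.77,6.4,0],[0.77,6.8,0],[0.776,6.9,0]], gripper=[40,40,40,40,40,40,40,40,40,40,40,40])

```text
time_s: 45.15
tcp_pos: [0.4593, 0.0299, 0.2655]
ee_rot: [180.0, -0.1, 177.4]
contact_force: [-0.7, 0.1, -1.7]
finger_gap: 0.0355
```

Emit:
jog_arm(twist=[[0,0,0],[0,0,0],[0,0,0],[0,0,0],[0,0,0],[0,0,0]], slide=[[0,0,0.1],[0,0,0.4],[0,0,0.7],[0,0,0.9],[0,0,0.9],[0,0,0.9]], gripper=[40,40,40,40,40,40])

```text
time_s: 45.75
tcp_pos: [0.46, 0.0274, 0.2215]
ee_rot: [-180.0, -0.0, 177.3]
contact_force: [0.2, 0.2, -1.9]
finger_gap: 0.035
```

```bash
cat > sh2.py <<'E'
from meas import *
import sys
im,g,W,Rt,p=ringmeas(sys.argv[1]); g=g.astype(int)
print('shaft top exp px',np.round(proj(W,[.4346,.025,.0974]),1),'axis at ring top height',np.round(proj(W,[.4346,.025,p[2]-.11]),1))
for v in range(138,146): 
    r=g[v,284:346]; print(v,'bridge L/R', [284+k for k in range(1,62) if (r[k-1]-130)*(r[k]-130)<0])
for v in range(150,186,2):
    # ring inner edges: walk from flank outward in: find last <113 going inward
    L=[u for u in range(288,304) if g[v,u]<114]; R=[u for u in range(324,342) if g[v,u]<114]
    print(v,max(L) if L else 0,min(R) if R else 0,end=' | ')
a=onz(W,(312.5,169),p[2]-.11);print('\nteeth est',a)
E
python3 sh2.py w32
```

```text
45.8 [0.4602 0.0275 0.222 ] [-1.8000e+02  3.0000e-02  1.7729e+02] [-0.01 -0.25 -1.56] 0.0352
shaft top exp px [313.1 165.6] axis at ring top height [312.9 168.7]
138 bridge L/R []
139 bridge L/R []
140 bridge L/R []
141 bridge L/R [298, 327]
142 bridge L/R [297, 327]
143 bridge L/R [297, 327]
144 bridge L/R [297, 327]
145 bridge L/R [285, 297, 329, 343, 344]
150 301 324 | 152 298 327 | 154 295 329 | 156 296 327 | 158 297 327 | 160 296 330 | 162 294 331 | 164 293 332 | 166 292 332 | 168 292 332 | 170 293 333 | 172 292 332 | 174 294 331 | 176 295 330 | 178 296 329 | 180 297 329 | 182 297 333 | 184 292 336 | 
teeth est [0.43483689 0.02463885 0.11198566]
```

Emit:
jog_arm(twist=[[0,0,0],[0,0,0],[0,0,0],[0,0,0],[0,0,0],[0,0,0],[0,0,0],[0,0,0],[0,0,0],[0,0,0]], slide=[[0,0.008,0.08],[0,0.008,0.16],[0,0.008,0.24],[0,0.008,0.32],[0,0.008,0.4],[0,0.008,0.48],[0,0.008,0.56],[0,0.008,0.63],[0,0.008,0.63],[0,0.008,0.63]], gripper=[40,40,40,40,40,40,40,40,40,40])

```text
time_s: 46.8
tcp_pos: [0.4601, 0.0281, 0.1901]
ee_rot: [-180.0, -0.0, 177.3]
contact_force: [-0.5, -1.2, -0.9]
finger_gap: 0.0347
```

Emit:
jog_arm(twist=[[0,0,0],[0,0,0],[0,0,0],[0,0,0]], slide=[[0,0,0.02],[0,0,0.08],[0,0,0.08],[0,0,0.08]], gripper=[40,40,40,40])

```text
time_s: 47.2
tcp_pos: [0.4601, 0.0281, 0.186]
ee_rot: [-180.0, -0.0, 177.3]
contact_force: [0.3, -0.1, -2.5]
finger_gap: 0.0352
```

```bash
python3 sh2.py w33
python3 - <<'E'
from h import *
g=cv2.cvtColor(cv2.imread('pics/w33.png'),cv2.COLOR_BGR2GRAY)
for v in list(range(146,186,3)): print(v,g[v,286:342].tolist()[::2])
E
```

```text
47.25 [0.4601 0.0281 0.1861] [-180.     -0.    177.31] [ 0.18 -0.43 -1.25] 0.0351
shaft top exp px [311.7 173.9] axis at ring top height [312.1 168.6]
138 bridge L/R [285]
139 bridge L/R []
140 bridge L/R []
141 bridge L/R [298, 327]
142 bridge L/R [297, 327]
143 bridge L/R [297, 327, 342, 343]
144 bridge L/R [297, 327]
145 bridge L/R [297, 329, 343, 344]
150 302 324 | 152 298 326 | 154 295 329 | 156 303 327 | 158 301 328 | 160 299 330 | 162 294 327 | 164 293 332 | 166 292 332 | 168 292 332 | 170 293 333 | 172 293 332 | 174 294 331 | 176 294 330 | 178 294 329 | 180 295 329 | 182 296 334 | 184 292 336 | 
teeth est [0.43494835 0.02530526 0.07607104]
146 [157, 156, 212, 225, 158, 94, 98, 101, 101, 100, 100, 100, 103, 101, 98, 99, 101, 100, 101, 99, 100, 98, 97, 229, 227, 199, 158, 156]
149 [158, 215, 158, 101, 99, 99, 101, 100, 101, 107, 105, 130, 130, 127, 161, 156, 130, 94, 112, 100, 100, 99, 98, 100, 97, 131, 157, 155]
152 [174, 98, 97, 100, 99, 98, 104, 117, 223, 225, 225, 225, 227, 226, 224, 226, 229, 230, 227, 182, 101, 97, 100, 100, 100, 140, 227, 156]
155 [222, 134, 99, 98, 133,
[... 812 characters left out ...]
, 95, 101, 99]
173 [100, 99, 96, 100, 142, 129, 132, 182, 182, 184, 181, 183, 182, 182, 181, 178, 178, 183, 183, 173, 145, 143, 216, 72, 98, 96, 99, 98]
176 [96, 95, 96, 98, 91, 126, 128, 179, 181, 182, 183, 180, 183, 180, 181, 178, 177, 179, 182, 170, 140, 142, 67, 97, 96, 94, 97, 77]
179 [95, 98, 95, 94, 96, 107, 123, 130, 179, 181, 183, 181, 182, 186, 179, 178, 179, 178, 178, 135, 135, 132, 99, 98, 96, 96, 97, 98]
182 [98, 98, 97, 95, 94, 108, 146, 117, 125, 180, 182, 183, 181, 180, 183, 177, 179, 179, 132, 130, 133, 222, 221, 141, 100, 97, 95, 98]
185 [96, 98, 101, 100, 122, 223, 225, 183, 118, 117, 138, 182, 183, 180, 179, 183, 139, 126, 129, 198, 219, 222, 223, 142, 104, 100, 102, 102]
```

Emit:
jog_arm(twist=[[0,0,0],[0,0,0],[0,0,0],[0,0,0],[0,0,0],[0,0,0],[0,0,0],[0,0,0],[0,0,0],[0,0,0],[0,0,0],[0,0,0]], slide=[[0,0,0.012],[0,0,0.012],[0,0,0.015],[0,0,0.02],[0,0,0.035],[0,0,0.05],[0,0,0.065],[0,0,0.08],[0,0,0.095],[0,0,0.105],[0,0,0.105],[0,0,0.105]], gripper=[40,42,45,48,52,56,60,64,68,72,73,73])

```text
time_s: 48.45
tcp_pos: [0.46, 0.0281, 0.1806]
ee_rot: [-180.0, -0.0, 177.3]
contact_force: [-0.2, 0.6, -1.2]
finger_gap: 0.0622
```

```bash
python3 sh2.py w34
python3 - <<'E'
from br import *
g=cv2.cvtColor(cv2.imread('pics/w34.png'),cv2.COLOR_BGR2GRAY).astype(float); outer(g,range(156,212,4))
for v in list(range(150,210,5)): print(v,g[v,278:352].astype(int).tolist()[::2])
E
```

```text
48.5 [0.46   0.0281 0.1807] [-1.8000e+02 -2.0000e-02  1.7731e+02] [ 0.77 -0.16 -1.95] 0.0626
shaft top exp px [311.6 175.4] axis at ring top height [312.2 168.7]
138 bridge L/R [285, 299, 301, 302, 303, 325, 326, 328]
139 bridge L/R [298, 327]
140 bridge L/R [327]
141 bridge L/R [298, 327, 341, 342]
142 bridge L/R [298, 327]
143 bridge L/R [298, 327, 342, 343]
144 bridge L/R [298, 327]
145 bridge L/R [298, 327, 343, 344]
150 303 324 | 152 301 324 | 154 298 326 | 156 301 324 | 158 302 324 | 160 299 324 | 162 297 326 | 164 296 328 | 166 294 329 | 168 294 330 | 170 294 330 | 172 293 331 | 174 293 331 | 176 293 330 | 178 294 330 | 180 295 330 | 182 295 329 | 184 296 328 | 
teeth est [0.43489152 0.02525735 0.07068581]
156 (np.int64(293), np.int64(349)) 160 (np.int64(289), np.int64(336)) 164 (np.int64(290), np.int64(336)) 168 (np.int64(290), np.int64(351)) 172 (np.int64(290), np.int64(354)) 176 (np.int64(290), np.int64(353)) 180 (np.int64(275), np.int64(335)) 184 (np.int64(290), np.int64(336)) 188 (np.int64(280), np.int64(349)) 192 (np.int64(289), np.int64(336)) 196 (np.int64(285), np.int6
[... 1674 characters left out ...]
103, 74, 170, 104, 106, 112, 117, 116, 120, 120, 123, 160, 102, 102, 102, 103, 106, 178, 101, 101, 104, 222, 221, 223, 222, 150, 142, 138]
195 [140, 141, 137, 132, 216, 220, 100, 100, 98, 103, 129, 168, 104, 103, 103, 102, 101, 139, 149, 142, 120, 97, 101, 103, 103, 101, 139, 101, 101, 103, 136, 137, 136, 139, 139, 139, 138]
200 [141, 143, 144, 140, 141, 158, 152, 100, 98, 100, 62, 137, 103, 103, 102, 100, 101, 154, 221, 220, 220, 97, 102, 103, 103, 102, 103, 101, 101, 114, 138, 137, 136, 141, 142, 139, 136]
205 [138, 140, 140, 143, 140, 138, 137, 98, 100, 98, 102, 118, 174, 175, 172, 174, 174, 163, 219, 194, 144, 164, 175, 173, 173, 176, 170, 98, 102, 141, 144, 142, 139, 137, 137, 140, 139]
```

Emit:
jog_arm(twist=[[0,0,0],[0,0,0],[0,0,0],[0,0,0],[0,0,0],[0,0,0],[0,0,0],[0,0,0]], slide=[[0,0,-0.08],[0,0,-0.2],[0,0,-0.4],[0,0,-0.8],[0,0,-1.3],[0,0,-1.8],[0,0,-2.1],[0,0,-2.1]], gripper=[73,73,73,73,73,73,73,73])

```text
time_s: 49.3
tcp_pos: [0.4606, 0.0281, 0.2882]
ee_rot: [180.0, 0.2, 177.3]
contact_force: [1.2, -0.3, -1.4]
finger_gap: 0.0622
```

Run:
```python
from meas import *
im,g,W,Rt,p=ringmeas('w35')
for n in('w8','w35'):
    g=cv2.cvtColor(cv2.imread(f'pics/{n}.png'),cv2.COLOR_BGR2GRAY).astype(int)
    print(n,'col308',g[176:226:2,308].tolist(),'col324',g[176:226:2,324].tolist())
    print(' row195',g[195,294:338].tolist(),'\n row209',g[209,294:338].tolist())
    for u in (262,266,270,360,364,368):
        d=np.where(g[235:330,u]<70)[0]; print(u,235+d[0],235+d[-1],end=' | ')
    print()
# ring shut check
g=cv2.cvtColor(im,cv2.COLOR_BGR2GRAY).astype(int)
print('ring px exp ctr',proj(W,[.4346,.025,.0755]),'back',proj(W,[.4086,.0262,.0755]))
for v in range(100,180,4):
    r=np.where((g[v,270:360]<116))[0]; print(v,(270+r[0],270+r[-1]) if len(r) else None,end=' ')
```

```text
49.35 [0.4603 0.0281 0.2863] [1.8000e+02 7.0000e-02 1.7731e+02] [ 0.44  0.15 -1.54] 0.0625
w8 col308 [224, 225, 225, 138, 122, 110, 108, 109, 109, 108, 107, 108, 106, 153, 179, 175, 180, 182, 179, 146, 107, 107, 107, 139, 114] col324 [225, 225, 225, 139, 121, 109, 109, 109, 111, 110, 109, 108, 110, 158, 176, 181, 174, 179, 183, 131, 108, 108, 108, 134, 115]
 row195 [97, 97, 99, 99, 97, 101, 179, 123, 109, 110, 110, 109, 111, 109, 109, 107, 109, 105, 91, 103, 100, 100, 101, 100, 102, 91, 102, 109, 111, 109, 108, 110, 109, 109, 106, 107, 104, 116, 102, 102, 101, 101, 103, 101] 
 row209 [140, 140, 141, 141, 141, 139, 124, 170, 179, 175, 174, 176, 179, 181, 183, 183, 181, 183, 160, 142, 143, 141, 139, 138, 139, 117, 161, 177, 174, 177, 176, 180, 180, 184, 185, 181, 182, 163, 143, 142, 142, 146, 145, 145]
262 249 306 | 266 248 307 | 270 248 307 | 360 248 305 | 364 248 306 | 368 248 306 | 
w35 col308 [102, 171, 221, 224, 222, 157, 105, 103, 104, 104, 104, 104, 103, 103, 163, 176, 173, 181, 177, 176, 108, 99, 100, 98, 137] col324 [223, 100, 138, 144, 144, 131, 105, 104, 103, 104, 105, 104, 
[... 578 characters left out ...]
64 248 306 | 368 248 306 | 
ring px exp ctr [313.57451706 150.83239642] back [313.46932593 129.25553234]
100 None 104 (np.int64(323), np.int64(328)) 108 None 112 None 116 (np.int64(320), np.int64(323)) 120 (np.int64(321), np.int64(323)) 124 None 128 (np.int64(305), np.int64(305)) 132 (np.int64(272), np.int64(323)) 136 (np.int64(272), np.int64(327)) 140 (np.int64(284), np.int64(327)) 144 (np.int64(298), np.int64(330)) 148 (np.int64(298), np.int64(356)) 152 (np.int64(298), np.int64(343)) 156 (np.int64(298), np.int64(356)) 160 (np.int64(284), np.int64(330)) 164 (np.int64(297), np.int64(331)) 168 (np.int64(289), np.int64(341)) 172 (np.int64(298), np.int64(334)) 176 (np.int64(299), np.int64(330))
```

Emit:
jog_arm(twist=[[0,0,0],[0,0,0.05],[0,0,0.1],[0,0,0.15],[0,0,0.2],[0,0,0.25],[0,0,0.3],[0,0,0.349],[0,0,0.349],[0,0,0.349],[0,0,0.349],[0,0,0.349]], slide=[[0.1,0.3,0],[0.2,0.9,0],[0.3,1.6,0],[0.4,2.4,0],[0.5,3.2,0],[0.6,4,0],[0.7,4.7,0],[0.8,5.3,0],[0.85,5.62,0.3],[0.85,5.62,0.8],[0.85,5.62,1],[0.85,5.62,1]], gripper=[73,73,73,73,73,73,73,73,73,73,73,73])

```text
time_s: 50.55
tcp_pos: [0.4303, 0.3099, 0.2332]
ee_rot: [-179.8, -0.1, 157.3]
contact_force: [-0.5, 0.4, -0.8]
finger_gap: 0.0625
```

Run:
```python
from meas import *
im,g,W,Rt,p=ringmeas('w36')
print('stand rim ctr exp',proj(W,[.4327,.3104,.058]))
for v in range(150,190,3): print(v,g[v,286:346:2].tolist())
```

```text
50.6 [0.4307 0.3101 0.235 ] [-1.7992e+02 -5.0000e-02  1.5730e+02] [ 1.23  0.61 -0.23] 0.0621
stand rim ctr exp [318.66714077 181.01616946]
150 [146, 91, 105, 116, 134, 107, 106, 107, 104, 104, 106, 104, 106, 105, 106, 105, 105, 104, 105, 106, 105, 104, 103, 103, 104, 103, 104, 104, 115, 151]
153 [141, 98, 105, 105, 104, 104, 103, 103, 103, 102, 102, 103, 102, 101, 102, 102, 100, 102, 99, 101, 103, 101, 100, 100, 103, 101, 100, 102, 101, 102]
156 [140, 94, 101, 100, 102, 100, 104, 131, 132, 132, 132, 132, 131, 132, 132, 132, 133, 132, 133, 131, 132, 131, 133, 132, 132, 133, 132, 99, 99, 101]
159 [140, 92, 104, 104, 104, 105, 134, 134, 135, 133, 134, 134, 135, 134, 134, 135, 136, 134, 134, 137, 134, 134, 135, 136, 136, 136, 135, 117, 102, 100]
162 [139, 106, 103, 102, 102, 194, 228, 224, 224, 223, 224, 224, 224, 223, 222, 222, 221, 222, 222, 221, 220, 220, 220, 219, 219, 220, 218, 218, 101, 100]
165 [140, 104, 101, 102, 100, 220, 229, 229, 229, 230, 229, 230, 230, 230, 230, 231, 230, 231, 231, 231, 230, 230, 231, 230, 230, 231, 230, 230, 100, 102]
168 [141, 97, 104, 102, 102, 174, 228,
[... 496 characters left out ...]
, 133, 134, 134, 135, 134, 135, 135, 134, 134, 134, 111, 120, 226, 226, 101, 103]
180 [144, 138, 103, 102, 102, 147, 225, 230, 110, 224, 225, 225, 225, 225, 225, 225, 225, 225, 225, 225, 225, 224, 224, 225, 206, 125, 226, 226, 104, 104]
183 [137, 139, 101, 100, 103, 132, 230, 232, 110, 224, 224, 224, 225, 225, 224, 225, 224, 224, 224, 225, 225, 225, 225, 225, 163, 134, 231, 233, 104, 101]
186 [139, 141, 101, 101, 101, 124, 224, 226, 103, 132, 135, 133, 134, 141, 142, 143, 142, 142, 135, 138, 136, 136, 138, 143, 137, 152, 224, 226, 100, 100]
189 [147, 143, 100, 100, 99, 117, 225, 175, 108, 107, 106, 106, 107, 135, 135, 136, 134, 102, 105, 108, 107, 107, 173, 136, 136, 165, 224, 225, 101, 101]
```

Emit:
jog_arm(twist=[[0,0,0],[0,0,0],[0,0,0],[0,0,0],[0,0,0],[0,0,0],[0,0,0],[0,0,0],[0,0,0]], slide=[[0,0.018,0.3],[0,0.018,0.7],[0,0.018,1.1],[0,0.018,1.3],[0,0.018,1.5],[0,0.018,1.65],[0,0.018,1.8],[0,0.018,1.8],[0,0.018,1.8]], gripper=[73,73,73,73,73,73,73,73,73])

```text
time_s: 51.5
tcp_pos: [0.4313, 0.3117, 0.1462]
ee_rot: [180.0, 0.0, 157.3]
contact_force: [0.3, -0.2, -1.7]
finger_gap: 0.0624
```

Emit:
jog_arm(twist=[[0,0,0],[0,0,0],[0,0,0],[0,0,0],[0,0,0],[0,0,0],[0,0,0]], slide=[[0,-0.015,0.08],[0,-0.015,0.16],[0,-0.015,0.24],[0,-0.015,0.31],[0,-0.015,0.37],[0,-0.015,0.37],[0,-0.015,0.37]], gripper=[73,73,73,73,73,73,73])

```text
time_s: 52.2
tcp_pos: [0.4309, 0.3109, 0.1273]
ee_rot: [-180.0, -0.0, 157.3]
contact_force: [0.9, -0.3, -0.6]
finger_gap: 0.0623
```

Emit:
jog_arm(twist=[[0,0,0],[0,0,0],[0,0,0],[0,0,0],[0,0,0],[0,0,0],[0,0,0],[0,0,0],[0,0,0],[0,0,0],[0,0,0],[0,0,0]], slide=[[0,0,0.02],[0,0,0.04],[0,0,0.04],[0,0,0.04],[0,0,0.04],[0,0,0.04],[0,0,-0.3],[0,0,-0.9],[0,0,-1.6],[0,0,-2.3],[0,0,-2.6],[0,0,-2.6]], gripper=[76,80,85,90,95,100,100,100,100,100,100,100])

```text
time_s: 53.4
tcp_pos: [0.4314, 0.3113, 0.2604]
ee_rot: [179.8, 0.1, 157.3]
contact_force: [1.2, 0.4, 0.3]
finger_gap: 0.0856
```

Run:
```python
from meas import *
im,g,W,Rt,p=ringmeas('w37'); g7=cv2.cvtColor(cv2.imread('pics/w7.png'),cv2.COLOR_BGR2GRAY)
G=[]
n,l,st,ce=cv2.connectedComponentsWithStats((g<55).astype(np.uint8))
for i in range(1,n):
    if 300<st[i,4]<700 and 250<ce[i][0]<390 and 150<ce[i][1]<240: print(st[i],ce[i],np.round(onz(W,ce[i],.148),4))
S=cam('scene');D=cam('side');sc=shot('scene','s37');sd=shot('side','d37')
# grips in fixed views vs start (s6: 439.6,182.5 / 422.3,179.5 ; d6: 252.1,252.5 / 272.7,245.2)
def cen(f,u,v,r=11,t=60):
    gg=cv2.cvtColor(cv2.imread(f'pics/{f}.png'),cv2.COLOR_BGR2GRAY)[v-r:v+r+1,u-r:u+r+1];n,l,st,ce=cv2.connectedComponentsWithStats((gg<t).astype(np.uint8))
    i=1+np.argmin([np.hypot(*(ce[j]-r)) if st[j,4]>6 else 99 for j in range(1,n)]);return np.round(ce[i]+[u-r,v-r],1)
for f,a in(('s6',(440,182)),('s37',(440,182)),('s6',(423,180)),('s37',(423,180)),('d6',(252,252)),('d37',(252,252)),('d6',(273,245)),('d37',(273,245))): print(f,cen(f,*a))
# ring in side view
for n,i in(('scene',sc),('side',sd)):
    c=cam(n);u,v=proj(c,[.4346,.025,.0739]).astype(int);gg=cv2.cvtColor(i,cv2.COLOR_BGR2GRAY)
    print(n,u,v)
    for r in range(v-8,v+12): print(r,' '.join(f'{x:3d}' for x in gg[r,u-14:u+15]))
```

```text
53.45 [0.431  0.311  0.2582] [1.7993e+02 5.0000e-02 1.5731e+02] [-0.79  0.12 -0.85] 0.0856
[279 182  17  28 428] [286.92990654 195.26168224] [0.4213 0.2857 0.148 ]
[333 182  17  28 414] [340.63043478 195.58454106] [0.4409 0.3317 0.148 ]
s6 [439.8 182.1]
s37 [439.  181.8]
s6 [422.3 179.2]
s37 [421.9 178.7]
d6 [251.9 252.2]
d37 [252.7 252.4]
d6 [272.6 245. ]
d37 [273.4 245.1]
scene 335 206
198 167 167 169 168 168 169 169 171 169 169 171 196 201 212 212 206 197 178 169 169 167 167 168 169 167 169 169 171 169
199 164 167 168 167 169 168 171 171 170 167 170 213 217 216 215 215 213 192 173 169 169 168 169 168 167 166 168 170 170
200 164 167 167 167 169 170 169 168 167 166 163 205 214 216 216 214 209 193 174 172 168 168 169 167 166 167 169 169 169
201 167 167 167 169 169 170 168 166 160 161 154 171 193 209 211 203 184 170 171 170 163 169 169 168 167 167 168 168 167
202 167 168 168 170 170 170 169 158 132 126 146 153 160 176 185 172 166 164 160 147 145 167 170 170 168 168 168 167 165
203 170 168 170 170 170 170 166 139 102 100 122 144 152 162 169 161 157 150 129 128 135 167 171 169 169 170 1
[... 3403 characters left out ...]
 135 160 186 193 182 153 122 103 102  92  94  89  88  88  89  91 106 138 167 176 163 136 125 131 131
225 136 133 116 109 126 158 186 193 188 167 140 122 119 117 122 115 114 118 115 125 142 171 187 187 163 125 117 123 132
226 140 137 115  99 120 150 177 187 189 180 162 146 140 139 140 141 139 141 151 159 174 189 191 184 159 128 120 122 125
227 152 152 135 119 119 139 155 169 182 187 179 171 165 163 161 161 159 168 174 182 191 192 187 170 148 132 125 120 120
228 173 178 162 142 137 132 121 138 158 173 181 183 184 180 181 181 180 184 189 191 190 185 165 144 136 134 131 119 109
229 185 192 181 161 143 128 103  97 120 143 160 173 177 179 180 183 180 179 182 177 172 152 125 112 129 138 134 125 127
```

```bash
python3 -c "
from bench import ctrl
print(ctrl.job_done()); print(ctrl.get_state()['time_s'])"
```

```text
the job is handed in; nothing more can be done
None
the job is handed in; nothing more can be done
```

I handed the job in at about 53 s of the 72 s limit. The ring is shut in the spindle's groove and the pliers are back upright in their stand, but no verdict was reported.

**What I did:** I drew the ring out from under the stage, laid it flat on the pad and let go. I then picked it up spread on the pliers and carried it to the plain white spindle.

**First attempt on the spindle:** It failed. I was about 1 mm off in x and pressed the lugs too low, so the ring tilted and jammed on the shaft. I lifted it off, set it level on the pad again, gripped it afresh with the pliers, and released it in the groove on the second try.

**Last checks:**
- **Ring:** in the wrist view its lugs and flanks span about 46 px, against about 57–62 px when spread. In the side view the lugs sit within about 1–2 px (3–6 mm) of where a level ring in the groove should be. The cameras cannot resolve the height to better than 1–2 mm; it probably rests on the hub. I did not re-measure its horizontal centring after it shut.
- **Pliers:** the grips are about 2 mm from their starting position, 50 mm apart and at the starting height to within about 1 px. The gripper is open and clear, about 26 cm above the bench.
- **Other objects:** I did not re-measure the bystanders. No move was planned to touch one, and I saw no unexpected contact force.

**Measurements that disagreed:** the spindle's top height came out at 97 mm from triangulation but 87–90 mm from its apparent size. I used the triangulated value, and the second attempt bore it out.

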